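Put flange spacers on the hook rack and clear the packing pads

TASK

Put this delivery away: hang every paddle spacer by its ring on the sloping arm of the hook rack that carries the sample ring of the same metal, copper with copper and steel with steel. Slide each emptied packing pad along the bench, without lifting it, and push it off the far edge so that it drops into the green waste tote below. Leave the other things on the bench where they are.

Things in the scene. Friction and masses are not known exactly. Their poses are not given: they have to be found in the camera images.
- copper1_bore (a point): bore centre (mid-thickness) of a copper paddle spacer: a flat pipe-flange spacer ring, 64 mm outside, 32 mm bore, 8 mm thick, with a flat handle 24 mm wide along its own +x that ends 106 mm from the bore centre; own z is the plate's normal; about 240 g. It lies flat, either on a packing pad or on the bench. May be absent (None)
- copper1_grip (a point): point of copper1 to grip: middle of its 24 mm wide, 8 mm thick handle, 62 mm from the bore centre along the spacer's own x, mid-thickness
- copper2_bore (a point): bore centre (mid-thickness) of a copper paddle spacer: a flat pipe-flange spacer ring, 64 mm outside, 32 mm bore, 8 mm thick, with a flat handle 24 mm wide along its own +x that ends 106 mm from the bore centre; own z is the plate's normal; about 240 g. It lies flat, either on a packing pad or on the bench. May be absent (None)
- copper2_grip (a point): point of copper2 to grip: middle of its 24 mm wide, 8 mm thick handle, 62 mm from the bore centre along the spacer's own x, mid-thickness
- steel1_bore (a point): bore centre (mid-thickness) of a steel paddle spacer: a flat pipe-flange spacer ring, 64 mm outside, 32 mm bore, 8 mm thick, with a flat handle 24 mm wide along its own +x that ends 106 mm from the bore centre; own z is the plate's normal; about 240 g. It lies flat, either on a packing pad or on the bench. May be absent (None)
- steel1_grip (a point): point of steel1 to grip: middle of its 24 mm wide, 8 mm thick handle, 62 mm from the bore centre along the spacer's own x, mid-thickness
- steel2_bore (a point): bore centre (mid-thickness) of a steel paddle spacer: a flat pipe-flange spacer ring, 64 mm outside, 32 mm bore, 8 mm thick, with a flat handle 24 mm wide along its own +x that ends 106 mm from the bore centre; own z is the plate's normal; about 240 g. It lies flat, either on a packing pad or on the bench. May be absent (None)
- steel2_grip (a point): point of steel2 to grip: middle of its 24 mm wide, 8 mm thick handle, 62 mm from the bore centre along the spacer's own x, mid-thickness
- prong_copper_root (a point): root of the rack arm for copper spacers, where the arm meets its upright back plate, 150 mm above the bench. Axes: z runs out along the arm, sloping 45 degrees up towards the robot; y level across; x up and away, square to the arm. A straight round bar, 10 mm diameter, 120 mm long, free rounded tip. Behind its root, 200 mm up, lies a white card with a sample copper ring
- prong_steel_root (a point): root of the rack arm for steel spacers, where the arm meets its upright back plate, 150 mm above the bench. Axes: z runs out along the arm, sloping 45 degrees up towards the robot; y level across; x up and away, square to the arm. A straight round bar, 10 mm diameter, 120 mm long, free rounded tip. Behind its root, 200 mm up, lies a white card with a sample steel ring
- pad1_mid (a point): centre of a loose brown honeycomb-board packing pad, 110 mm (own x) x 130 mm (own y) x 10 mm thick, about 40 g, lying flat on the bench (a spacer may lie on it). Too broad to grip; it slides when pushed at an edge. Bench top at z = 0; here (y below 0.14) the bench ends in a straight far edge at x = 0.62, parallel to y
- pad2_mid (a point): centre of a loose brown honeycomb-board packing pad, 110 mm (own x) x 130 mm (own y) x 10 mm thick, about 40 g, lying flat on the bench (a spacer may lie on it). Too broad to grip; it slides when pushed at an edge. Bench top at z = 0; here (y below 0.14) the bench ends in a straight far edge at x = 0.62, parallel to y
- pad3_mid (a point): centre of a loose brown honeycomb-board packing pad, 110 mm (own x) x 130 mm (own y) x 10 mm thick, about 40 g, lying flat on the bench (a spacer may lie on it). Too broad to grip; it slides when pushed at an edge. Bench top at z = 0; here (y below 0.14) the bench ends in a straight far edge at x = 0.62, parallel to y
- rack: hook rack fixed to the bench, facing -x of its own frame (towards the robot); origin under the middle; base plate 110 x 340 x 12 mm, blue uprights at both ends 212 mm high, two level steel rails; two sloping arms 140 mm apart stand out from its front, either metal may be on the left. The cards (60 x 66 mm) lie behind the back plates' front face
- tote: green open waste tote standing on a castor frame below the far bench edge, origin under the middle of its floor; 300 mm (x) x 400 mm (y) outside, 120 mm high, walls and floor 5 mm, rim 60 mm below the bench top; its near wall stands 30 mm or so back under the bench, so there is no gap; fixed, its place along the edge varies
- ball_valve: bystander, to be left where it is: brass ball valve with a flat red lever, about 85 x 45 mm, 63 mm high; origin at its underside
- spanner: bystander, to be left where it is: steel spanner, 180 mm long, lying on the bench; origin at its underside
- carton: bystander, to be left where it is: small shut cardboard carton, 110 x 150 x 60 mm; origin at its underside
- elbow: bystander, to be left where it is: copper pipe elbow, 54 mm high; origin at its underside
- jar: bystander, to be left where it is: blue jar with a white lid, 64 mm across, 85 mm high; origin at its underside
- coupling: bystander, to be left where it is: brass pipe coupling standing upright, 38 mm across, 36 mm high; origin at its underside
There are look-alikes about, which are no part of the job. Leave any yellow look-alike of the part that bears pad3_mid alone.

How it is judged:
At the end, for the whole second after the job is handed in: Every spacer that is present hangs with its bore over the arm of its own metal (bore centre within 15 mm of the arm's axis to either side and between the root and 105 mm along it), all three pads lie inside the tote below its rim, and spacers and pads are at rest (x of copper1_bore in the frame of prong_copper_root between -0.015 and 0.015 m and y of copper1_bore in the frame of prong_copper_root between -0.015 and 0.015 m and z of copper1_bore in the frame of prong_copper_root between -0.015 and 0.105 m and linear speed of each of copper1, copper2, steel1, steel2, pad1, pad2, pad3 below 0.03 m/s and x of copper2_bore in the frame of prong_copper_root between -0.015 and 0.015 m and y of copper2_bore in the frame of prong_copper_root between -0.015 and 0.015 m and z of copper2_bore in the frame of prong_copper_root between -0.015 and 0.105 m and x of steel1_bore in the frame of prong_steel_root between -0.015 and 0.015 m and y of steel1_bore in the frame of prong_steel_root between -0.015 and 0.015 m and z of steel1_bore in the frame of prong_steel_root between -0.015 and 0.105 m and x of steel2_bore in the frame of prong_steel_root between -0.015 and 0.015 m and y of steel2_bore in the frame of prong_steel_root between -0.015 and 0.015 m and z of steel2_bore in the frame of prong_steel_root between -0.015 and 0.105 m and x of pad1_mid in the frame of tote between -0.148 and 0.148 m and y of pad1_mid in the frame of tote between -0.198 and 0.198 m and z of pad1_mid in the frame of tote between 0 and 0.115 m and x of pad2_mid in the frame of tote between -0.148 and 0.148 m and y of pad2_mid in the frame of tote between -0.198 and 0.198 m and z of pad2_mid in the frame of tote between 0 and 0.115 m and x of pad3_mid in the frame of tote between -0.148 and 0.148 m and y of pad3_mid in the frame of tote between -0.198 and 0.198 m and z of pad3_mid in the frame of tote between 0 and 0.115 m); the robot touches nothing.
It fails at once if a bystander is moved more than 4 cm (distance of any of ball_valve, spanner, carton, elbow, jar, coupling from where it was at the start of the episode above 0.04 m).
It fails at once if a pad is lifted off the bench (its centre more than 6 cm above it) (height (world z) of any of pad1_mid, pad2_mid, pad3_mid above 0.065 m).
Of copper1, copper2, steel1, steel2 only 2 to 4 are there at a start; the rules pass over those that are not, and their reading is None.
At some moment in a run one of copper1, copper2, steel1, steel2, pad1, pad2, pad3 may be knocked a few centimetres aside while the robot is not near it.
It also fails if it takes over 210 s, if anything falls off the work surface, if the arm or the gripper's body presses on something with over 40 N, if the wrist force passes 120 N, or if a joint passes its speed limit or range.

ROBOT

A 6-joint arm with a two-finger parallel gripper is mounted at the origin on the work surface. World frame = base frame: x ahead of the robot, y to its left, z up, the work surface at z = 0. Lengths are in m, angles in rad, forces in N, time in s.
With the tool pointing down it reaches from about 0.375 to 0.9 m from the base axis. Payload 3.1 kg.
Tool frame: the origin (TCP) lies at the very end of the fingers, on their centre line; the grasp point (between the pads) lies 19 mm behind it (hold_point_z is the distance from the TCP to the grasp point, in m); z points along the fingers, x is the direction in which the jaws open and shut, and the axes are right-handed (so a half turn about z gives the same grasp; the last joint's range is limited). The gripper opens to 87 mm and grips with 3 to 60 N. Pads are 19 mm wide; open, the fingers measure 117 mm over their backs; the gripper's body (75 mm by 190 mm) begins 51 mm behind the grasp point.
Start: joints at [1.042, 0.527, 1.433, -0, 1.181, -0.178], TCP at [0.214, 0.587, 0.223] pointing down, gripper open.
Joint ranges: [-3.08, 3.08], [-0.75, 2.2], [0.22, 2.44], [-1.43, 4.57], [0, 2.65], [-2.85, 2.85]. Speed limits (rad/s): [2.79, 2.79, 3.14, 3.14, 3.14, 3.14].

INTERFACE

Orientations are given as a unit quaternion [x, y, z, w].
In Python, from rig import * gives the robot as it stands.
- The arm moves only by the tool carry_out, never from a script. Its argument "deltas" is a list of rows, each a list of 7 numbers: the closure, from -1 (fully open) to 1 (shut), then the shift along the tool's x, y, z in units of 25 mm (1.0 is 25 mm), then the turn, a rotation vector about the tool's x, y, z in degrees. In form: [[jaw, x, y, z, rx, ry, rz], ...]. A call has 1 to 8 rows; each row is the pose to reach, as a shift and turn from the pose commanded when the call began, along the tool's axes at that moment; what a row does not reach only later rows make up. A row lasts 1/10 s, in which the tool goes at most 50 mm and 8.59 degrees, less where a joint would pass 70% of its speed; a pose out of reach is approached as far as the arm can. A call with a gripper value outside its range is refused whole. The fingers move at their own pace and stop on an object; "force" is the grip in N (left out, the last holds). Time passes only in rows, so rows that repeat a pose let the fingers close. It gives the time, the measured TCP pose, the force and the opening at its end, in the units of the state.
- get_obs(): the state, without advancing time (a new reading comes with each control period).
- camera(name): name is "scene" or "top" or "wrist"; returns (picture, depth): 384x512x3 uint8, red, green, blue; 384x512 float32, m along the optical axis (not along the pixel's ray), 0 where there is no reading.
- camera_info(name): a dict with "mtx" (3x3 intrinsics, pixels), "dist_coeffs" ([k1, k2, p1, p2, k3] as OpenCV has them; the pictures are not rectified), "origin" and "rotation" of the camera in the world. Camera axes: x right, y down, z forward; pixel columns grow to the right and rows downward; lengths in m; the calibration is good to about 2 mm. A picture is of the moment at which its call begins: read the wrist's pose just before it. camera_info takes no time and is no camera call; for the wrist camera it gives the pose at the moment of the call.
- hand_in(): hands the job in, once; it reports no verdict.
Trained networks look in the newest picture that a camera, given by its name, has taken for a name from the list of things; names that differ only in an ending like _2 or _b are one class to them, and where a whole thing is asked for, a point or a joint stands for the part that bears it (a point fixed in the world has none). Each returns a list of dicts, best first, with "score" (0 to 1); they miss things now and then, are a little off and sometimes report something else, mostly with a low value. They report only what shows in the picture. A call takes as long as a camera call. They do not tell look-alikes from the thing itself.
- spot_in(camera, target): "pixel" ([row, column] in pixels, amid what is visible of it).
The state is a dict: "time": time; "q": joint angles; "joint_velocities": joint speeds; "joint_torque": joint torques, N m; "position": TCP position; "tool_rot": TCP orientation; "ft_force": force on the tool from outside, world axes, zero at the start; "moment": the same for the moment, N m; "grip_width": finger opening in m.
Only numpy, scipy, OpenCV 4.12 (cv2) and the standard library are available. Lean on these libraries where they do the work, as an engineer would, in place of code of your own. Each camera call takes 0.05 s, during which the arm holds its last target.

## Working session

There is one attempt and no reset: what is moved stays moved. The work goes in short steps, Python scripts to look and compute and a tool call to move; the robot and the scene stay as the last step left them, time stands still between calls to the robot, and variables do not carry over. Pictures are saved under pics/ and viewed, and the job is handed in when it is done.

Besides the shell and the picture viewer there is one more tool, called after "Call:" by a JSON object that holds its "name" and its "arguments". carry_out: Moves the arm, as the interface text tells. Its arguments: {"type":"object","properties":{"deltas":{"type":"array"},"force":{"type":"number"}},"required":["deltas"]}

```bash
ls; mkdir -p pics; python3 - <<'E'
from rig import *
import cv2
for n in ("scene","top"):
    p,d=camera(n); cv2.imwrite(f"pics/{n}0.png",cv2.resize(p[:,:,::-1],(800,600),interpolation=cv2.INTER_CUBIC))
    i=camera_info(n); print(n,i)
o=get_obs(); print(o)
E
```

```text
pics
scene {'mtx': array([[348.29660333,   0.        , 249.96324782],
       [  0.        , 348.29660333, 196.09386594],
       [  0.        ,   0.        ,   1.        ]]), 'dist_coeffs': array([-0.08927896,  0.        ,  0.        ,  0.        ,  0.        ]), 'origin': array([ 0.91337736, -0.71552828,  0.91523283]), 'rotation': array([ 0.89638333,  0.28025114, -0.10234674, -0.32784352])}
top {'mtx': array([[381.92221182,   0.        , 258.11066315],
       [  0.        , 381.92221182, 188.71924508],
       [  0.        ,   0.        ,   1.        ]]), 'dist_coeffs': array([-0.09490415,  0.        ,  0.        ,  0.        ,  0.        ]), 'origin': array([ 0.30105189, -0.09576792,  1.23120035]), 'rotation': array([-0.69901937,  0.71021293, -0.05206356,  0.06526028])}
{'time': 0.1, 'q': array([ 1.04246965e+00,  5.28395531e-01,  1.43377283e+00, -6.97468539e-06,
        1.18139001e+00, -1.78506734e-01]), 'joint_velocities': array([-0.00084581, -0.00305522, -0.00410795, -0.00121634,  0.00104206,
       -0.00163912]), 'joint_torque': array([-4.32365305e-04, -4.40987849e+01, -1.77150232e+01,  6.34769560e-02,
        5.33719675e-02, -5.25400310e-05]), 'position': array([0.21384692, 0.58657771, 0.22165619]), 'tool_rot': array([ 8.19367093e-01,  5.73268350e-01, -8.91219095e-04,  4.14422283e-04]), 'ft_force': array([ 0.47017337, -0.22420241, -0.35221245]), 'moment': array([-0.02443045, -0.00139592, -0.02762491]), 'grip_width': 0.08708946656992478}
```

View pics/scene0.png

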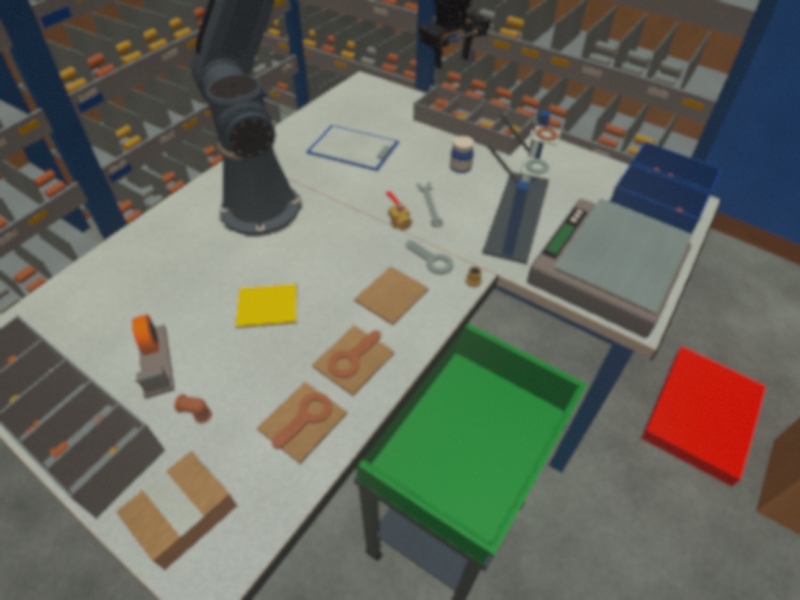

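View pics/top0.png

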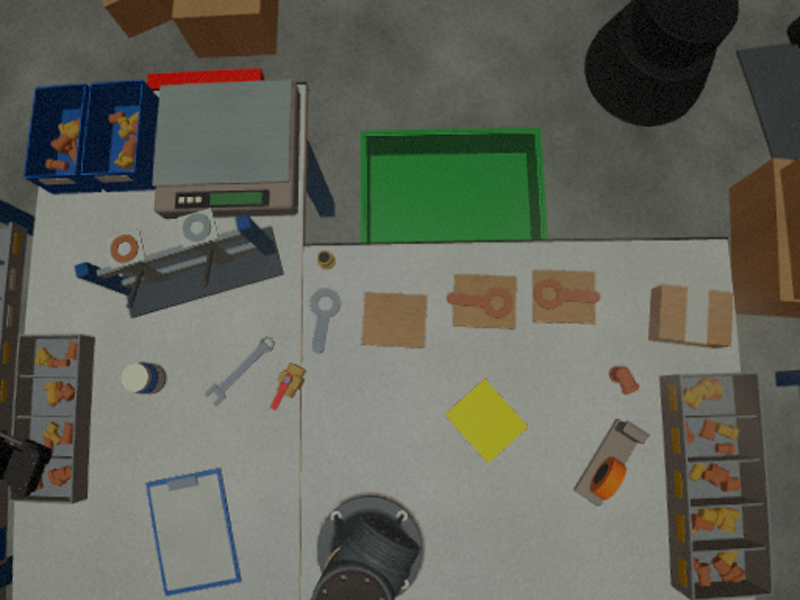

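```bash
cat > h.py <<'E'
from rig import *
import numpy as np, cv2
from scipy.spatial.transform import Rotation as R
def ray(info,px):  # px list of [row,col]
    p=np.array(px,float).reshape(-1,2)[:,::-1].reshape(-1,1,2).copy()
    u=cv2.undistortPoints(p,info["mtx"],info["dist_coeffs"]).reshape(-1,2)
    return np.c_[u,np.ones(len(u))]
def onplane(info,px,z):
    d=R.from_quat(info["rotation"]).apply(ray(info,px)); o=np.array(info["origin"])
    return o+d*((z-o[2])/d[:,2])[:,None]
def cloud(info,dep):
    r,c=np.mgrid[0:384,0:512]
    ry=ray(info,np.c_[r.ravel(),c.ravel()])
    return (R.from_quat(info["rotation"]).apply(ry*dep.ravel()[:,None])+info["origin"]).reshape(384,512,3)
def proj(info,P):
    Rm=R.from_quat(info["rotation"]).as_matrix().T
    rv,_=cv2.Rodrigues(Rm); t=-Rm@np.array(info["origin"])
    q,_=cv2.projectPoints(np.array(P,float).reshape(-1,1,3),rv,t,info["mtx"],info["dist_coeffs"])
    return q.reshape(-1,2)[:,::-1]
E
python3 - <<'E'
from h import *
np.set_printoptions(precision=4,suppress=True)
i=camera_info("top"); p,d=camera("top"); C=cloud(i,d)
np.savez("top0.npz",p=p,d=d)
for t in ["copper1_bore","copper1_grip","steel1_bore","steel1_grip","prong_copper_root","prong_steel_root","pad1_mid","ball_valve","tote","jar","coupling"]:
    for r in spot_in("top",t)[:5]:
        px=r["pixel"]; a=np.round(px).astype(int); print(t,round(r["score"],2),np.round(px,1),C[a[0],a[1]])
# masks on the bench
hsv=cv2.cvtColor(p,cv2.COLOR_RGB2HSV)
cv2.imwrite("pics/t1.png",cv2.resize(p[110:250,190:400,::-1],None,fx=3.8,fy=3.8,interpolation=cv2.INTER_CUBIC))
cv2.imwrite("pics/t2.png",cv2.resize(p[120:220,30:200,::-1],None,fx=4.6,fy=4.6,interpolation=cv2.INTER_CUBIC))
E
```

```text
copper1_bore 0.68 [193.2 313. ] [ 0.4879 -0.2509  0.0162]
copper1_bore 0.56 [198.2 206.4] [0.4791 0.0959 0.0054]
steel1_grip 0.63 [190.8 308.9] [ 0.4941 -0.2378  0.0197]
steel1_grip 0.57 [198.4 304. ] [ 0.4732 -0.2221  0.0085]
prong_copper_root 0.83 [164.7  83.6] [0.5499 0.4151 0.2063]
prong_steel_root 0.71 [153.9 131.1] [0.5793 0.2798 0.2033]
prong_steel_root 0.66 [191.5 308.4] [ 0.4908 -0.2345  0.0199]
prong_steel_root 0.57 [190.7 359.5] [ 0.4914 -0.4027  0.0184]
pad1_mid 0.75 [200.5 304.3] [ 0.4666 -0.2218  0.0093]
pad1_mid 0.66 [174.4 123.5] [0.5627 0.3698 0.0139]
ball_valve 0.58 [244.9 184.9] [0.3271 0.1544 0.0447]
tote 0.7 [176.5 125.7] [0.5566 0.3642 0.0099]
tote 0.55 [199.3 208.5] [0.4751 0.0887 0.0094]
jar 0.92 [243.2  92.9] [0.3339 0.4315 0.0861]
```

```bash
python3 - <<'E'
from h import *
p,d=camera("scene"); np.savez("scene0.npz",p=p,d=d)
cv2.imwrite("pics/s1.png",cv2.resize(p[60:180,290:390,::-1],None,fx=5,fy=5,interpolation=cv2.INTER_CUBIC))
E
```

```text
(no output)
```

View pics/t1.png

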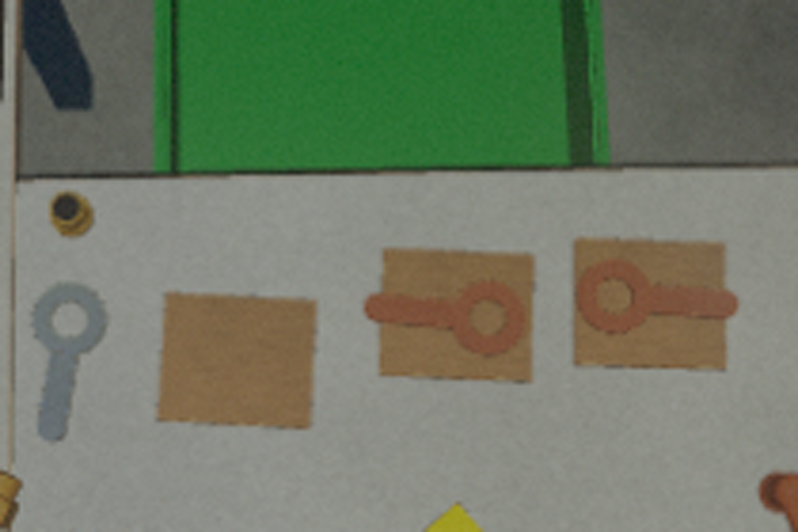

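View pics/t2.png

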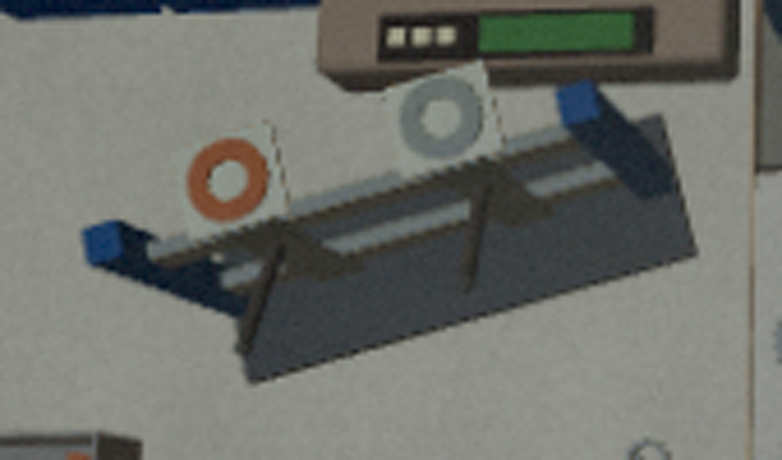

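View pics/s1.png

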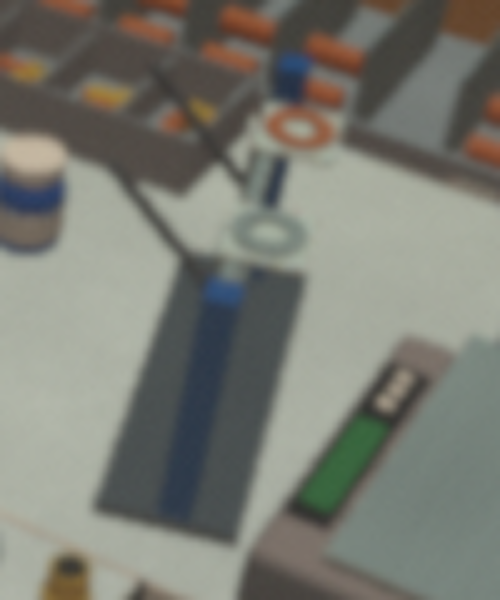

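```bash
cat > m.py <<'E'
from h import *
np.set_printoptions(precision=4,suppress=True)
def rect(mask,info,z,name):
    n,l,s,c=cv2.connectedComponentsWithStats(mask.astype(np.uint8))
    out=[]
    for k in range(1,n):
        if s[k,4]<150: continue
        cs,_=cv2.findContours((l==k).astype(np.uint8),cv2.RETR_EXTERNAL,cv2.CHAIN_APPROX_NONE)
        P=onplane(info,cs[0].reshape(-1,2)[:,::-1],z)[:,:2]
        r=cv2.minAreaRect((P*1000).astype(np.float32))
        out.append((name,np.round(c[k],0),"ctr",np.round(np.array(r[0])/1000,4),"size",np.round(r[1],0),"ang",round(r[2],1),s[k,4]))
    return out
E
python3 - <<'E'
import rig; print([x for x in dir(rig) if x[0]!='_'])
from m import *
i=camera_info("top"); f=np.load("top0.npz"); p,d=f["p"],f["d"]; C=cloud(i,d)
hsv=cv2.cvtColor(p,cv2.COLOR_RGB2HSV).astype(int)
for n,rc in dict(cop=(194,316),cop2=(190,350),pad=(205,250),pad2=(205,300),steel=(210,203),bench=(230,250),yel=(270,310)).items(): print(n,hsv[rc])
H,S,V=hsv[...,0],hsv[...,1],hsv[...,2]
roi=np.zeros(H.shape,bool); roi[150:240,190:410]=1
cop=roi&(H<9)&(S>110); pad=roi&(S>80)&(H<20)
for o in rect(cop,i,.014,"cop"): print(*o)
for o in rect(pad,i,.010,"pad"): print(*o)
b=roi&(S>30)&(H>85)&(H<125)
for o in rect(b,i,.008,"steel"): print(*o)
g=(H>50)&(H<75)&(S>150); g[:70]=0; 
for o in rect(g,i,-.06,"tote"): print(*o)
o=get_obs(); w=camera_info("wrist"); Rt=R.from_quat(o["tool_rot"])
print("cam in tool",Rt.inv().apply(w["origin"]-o["position"]),(Rt.inv()*R.from_quat(w["rotation"])).as_matrix())
E
```

```text
['Unreachable', 'camera', 'camera_info', 'get_obs', 'hand_in', 'hold_point_z', 'spot_in']
cop [ 16 114 128]
cop2 [ 16 118 128]
pad [ 18 112 128]
pad2 [ 17 115 131]
steel [ 99  22 114]
bench [ 45  14 146]
yel [ 29 199 159]
pad [361. 190.] ctr [ 0.4974 -0.4119] size [138. 109.] ang 87.1 1317
pad [309. 193.] ctr [ 0.4914 -0.2339] size [139. 108.] ang 87.5 1333
pad [252. 204.] ctr [ 0.4553 -0.0537] size [127. 108.] ang 85.9 1310
tote [286. 118.] ctr [ 0.7736 -0.1867] size [414. 265.] ang 89.9 6113
cam in tool [-0.0001 -0.0661 -0.1615] [[ 1.     -0.0009 -0.0014]
 [ 0.0012  0.97    0.2432]
 [ 0.0012 -0.2432  0.97  ]]
```

```bash
cat > rk.py <<'E'
from m import *
i=camera_info("top"); si=camera_info("scene")
def t2(x,y): return [120+(y+.5)/4.6-.5,30+(x+.5)/4.6-.5]
def t1(x,y): return [110+(y+.5)/3.8-.5,190+(x+.5)/3.8-.5]
E
python3 - <<'E'
from rk import *
fl,fr,br=[onplane(i,[t2(*q)],.012)[0] for q in((250,383),(697,253),(662,115))]
print("base",fl,fr,br,np.linalg.norm(fr-fl),np.linalg.norm(br-fr))
l=(fl-fr)/np.linalg.norm(fl-fr); print("left",l, np.degrees(np.arctan2(-l[0],l[1])))
a=np.array([l[1],-l[0],0]); ctr=(fl+br)/2; print("ctr",ctr,"away",a)
for n,q,z in(("copring",(230,180),.2),("string",(441,118),.2),("coptip",(243,352),.235),("sttip",(470,288),.235),("coproot",(283,246),.15),("stroot",(490,185),.15),("postL",(103,232),.212),("postR",(577,95),.212)):
    P=onplane(i,[t2(*q)],z)[0]; v=P-ctr; print(n,P,"rack along away",v@a,"left",v@l)
for n,b,t in(("copmid",(489,317),(365,306)),("copright",(612,296),(738,304)),):
    B=onplane(i,[t1(*b)],.018)[0];T=onplane(i,[t1(*t)],.018)[0]; print(n,B,T,np.linalg.norm(T-B),np.degrees(np.arctan2(*(T-B)[1::-1])))
B=onplane(i,[t1(69,319)],.008)[0];T=onplane(i,[t1(51,440)],.008)[0]; print("steel",B,T,np.linalg.norm(T-B),np.degrees(np.arctan2(*(T-B)[1::-1])))
print("coupling",onplane(i,[t1(66,207)],.036),"tote rim", onplane(i,[t1(161,100),t1(603,100)],-.06))
# scene prongs, s1 scale5 off rows60 cols290
def s1(x,y): return [60+(y+.5)/5-.5,290+(x+.5)/5-.5]
for n,q,z in(("coptip",(155,68),.235),("sttip",(112,167),.235),("copring",(299,128),.2),("string",(268,233),.2)):
    P=onplane(si,[s1(*q)],z)[0]; v=P-ctr; print("scene",n,P,v@a,v@l)
f=np.load("top0.npz"); C=cloud(i,f["d"])
for n,q in (("coptip",(243,350)),("sttip",(470,286)),("copcard",(250,225)),("stcard",(480,85))):
    r=np.round(t2(*q)).astype(int); print(n,C[r[0],r[1]])
E
```

```text
base [0.4682 0.5038 0.012 ] [0.5571 0.1778 0.012 ] [0.6598 0.2058 0.012 ] 0.3379278856935142 0.1065031970221072
left [-0.2629  0.9648  0.    ] 15.24417404323222
ctr [0.564  0.3548 0.012 ] away [0.9648 0.2629 0.    ]
copring [0.5702 0.4328 0.2   ] rack along away 0.02650240119054582 left 0.07367747102060904
string [0.6063 0.2985 0.2   ] rack along away 0.025969964098266556 left -0.06542868313955867
coptip [0.4562 0.3996 0.235 ] rack along away -0.09225720861986549 left 0.07161781269660754
sttip [0.492  0.2625 0.235 ] rack along away -0.09374609138796378 left -0.07009484712336182
coproot [0.5384 0.4192 0.15  ] rack along away -0.007847046039227033 left 0.06886872486868054
stroot [0.5755 0.2828 0.15  ] rack along away -0.007859467461397868 left -0.07242732758968008
postL [0.5363 0.5077 0.212 ] rack along away 0.01340646307725928 left 0.15484763918862962
postR [0.615  0.2093 0.212 ] rack along away 0.01090867221954877 left -0.15377409268480938
copmid [ 0.4871 -0.2677  0.018 ] [ 0.4984 -0.1631  0.018 ] 0.10521591814890857 83.85455531556767
copright [ 0.5033 -0.3732  0.018 ] [ 0.4945 -0.4809  0.018 ] 0.10810850359863038 -94.66141198357516
steel [0.4932 0.0897 0.008 ] [0.3898 0.1044 0.008 ] 0.10438889615118985 171.91969587768807
coupling [[0.585  0.0888 0.036 ]] tote rim [[ 0.7078  0.0162 -0.06  ]
 [ 0.7004 -0.3932 -0.06  ]]
scene coptip [0.4616 0.3985 0.235 ] -0.08738117485275528 0.06907618434438284
scene sttip [0.497  0.2624 0.235 ] -0.08896414854184048 -0.07152344274466864
scene copring [0.5661 0.443  0.2   ] 0.025182070865350445 0.08460682762664888
scene string [0.6032 0.3043 0.2   ] 0.024537192666335986 -0.05898775497977747
coptip [0.4568 0.4017 0.2334]
sttip [0.493  0.2627 0.2329]
copcard [0.5405 0.4189 0.1971]
stcard [0.6261 0.2734 0.2031]
```

```bash
cat > go.py <<'E'
from h import *
import sys
def tgt(az_x,tilt=0):  # tool x azimuth deg, tilt: deg of tool z from down toward tool-y azimuth(away)
    r=R.from_euler('z',az_x,degrees=True)*R.from_matrix(np.diag([1,-1,-1.]))
    return r*R.from_euler('x',tilt,degrees=True)
def delta(pos,rot):
    o=get_obs(); T=R.from_quat(o["tool_rot"])
    s=T.inv().apply(np.array(pos)-o["position"])/.025; w=(T.inv()*rot).as_rotvec(degrees=True)
    print("t",round(o["time"],1),"pos",np.round(o["position"],4),"q",np.round(o["q"],2),"F",np.round(o["ft_force"],1),"w",round(o["grip_width"],4))
    print("delta",np.round(s,2).tolist(),np.round(w,1).tolist())
if __name__=="__main__":
    a=[float(x) for x in sys.argv[1:]]
    delta(a[:3],tgt(a[3],a[4] if len(a)>4 else 0))
E
python3 - <<'E'
from go import *
T=tgt(105.24,45); print(T.as_matrix())
E
python3 go.py .40 .2 .32 30; python3 go.py .494 -.206 .2 -6.15
```

```text
[[-0.26286282  0.68224011 -0.68224011]
 [ 0.96483322  0.18587208 -0.18587208]
 [ 0.         -0.70710678 -0.70710678]]
t 0.8 pos [0.2142 0.5872 0.2226] q [ 1.04  0.53  1.43 -0.    1.18 -0.18] F [ 0.4  1.1 -0.1] w 0.0869
delta [-12.0, 12.29, -3.9] [0.0, -0.0, 40.0]
t 0.8 pos [0.2142 0.5872 0.2226] q [ 1.04  0.53  1.43 -0.    1.18 -0.18] F [ 0.4  1.1 -0.1] w 0.0869
delta [-25.97, 21.39, 0.9] [-0.0, -0.0, 76.1]
```

```bash
sed -i "s/from_euler('x',tilt/from_euler('x',-tilt/" go.py; python3 -c "
from go import *
print(tgt(105.24,45).as_matrix())"
```

```text
[[-0.26286282  0.68224011  0.68224011]
 [ 0.96483322  0.18587208  0.18587208]
 [ 0.          0.70710678 -0.70710678]]
```

Call:
{"name": "carry_out", "arguments": {"deltas": [[-1,-12,12.3,-3.9,0,0,40],[-1,-12,12.3,-3.9,0,0,40],[-1,-12,12.3,-3.9,0,0,40],[-1,-12,12.3,-3.9,0,0,40],[-1,-12,12.3,-3.9,0,0,40],[-1,-12,12.3,-3.9,0,0,40],[-1,-12,12.3,-3.9,0,0,40],[-1,-12,12.3,-3.9,0,0,40]]}}

```text
time: 1.55
position: [0.3836, 0.2338, 0.3119]
tool_rot: [0.966, 0.259, 0.001, -0.0]
ft_force: [1.0, -0.0, 0.5]
grip_width: 0.0872
```

```bash
python3 go.py .42 -.206 .25 -6.15
```

```text
t 1.6 pos [0.3836 0.2338 0.3119] q [ 0.3   0.17  1.73  0.    1.24 -0.23] F [ 1.  -0.   0.5] w 0.0872
delta [-7.53, 15.97, 2.47] [-0.0, -0.1, 36.1]
```

Call:
{"name": "carry_out", "arguments": {"deltas": [[-1,-7.5,16,2.5,0,0,36],[-1,-7.5,16,2.5,0,0,36],[-1,-7.5,16,2.5,0,0,36],[-1,-7.5,16,2.5,0,0,36],[-1,-7.5,16,2.5,0,0,36],[-1,-7.5,16,2.5,0,0,36],[-1,-7.5,16,2.5,0,0,36],[-1,-7.5,16,2.5,0,0,36]]}}

```text
time: 2.35
position: [0.4165, -0.1613, 0.2551]
tool_rot: [0.999, -0.053, 0.001, 0.0]
ft_force: [0.5, -0.5, -0.1]
grip_width: 0.0867
```

```bash
python3 go.py .494 -.206 .2 -6.15
```

```text
t 2.4 pos [ 0.4165 -0.1613  0.2551] q [-0.62  0.24  1.82  0.    1.08 -0.52] F [ 0.5 -0.5 -0.1] w 0.0867
delta [3.27, 1.45, 2.21] [0.0, -0.1, 0.1]
```

Call:
{"name": "carry_out", "arguments": {"deltas": [[-1,3.3,1.5,2.2,0,0,0],[-1,3.3,1.5,2.2,0,0,0],[-1,3.3,1.5,2.2,0,0,0],[-1,3.3,1.5,2.2,0,0,0],[-1,3.3,1.5,2.2,0,0,0]]}}

```text
time: 2.85
position: [0.4937, -0.2041, 0.2004]
tool_rot: [0.999, -0.052, -0.0, -0.0]
ft_force: [-0.4, 0.1, -0.1]
grip_width: 0.0872
```

```bash
python3 - <<'E'
from h import *
print(get_obs()["position"])
i=camera_info("wrist");p,d=camera("wrist"); np.savez("w1.npz",p=p,d=d,**i)
cv2.imwrite("pics/w1.png",cv2.resize(p[:,:,::-1],(800,600),interpolation=cv2.INTER_CUBIC))
E
```

```text
[ 0.49373419 -0.20412712  0.20044092]
```

View pics/w1.png

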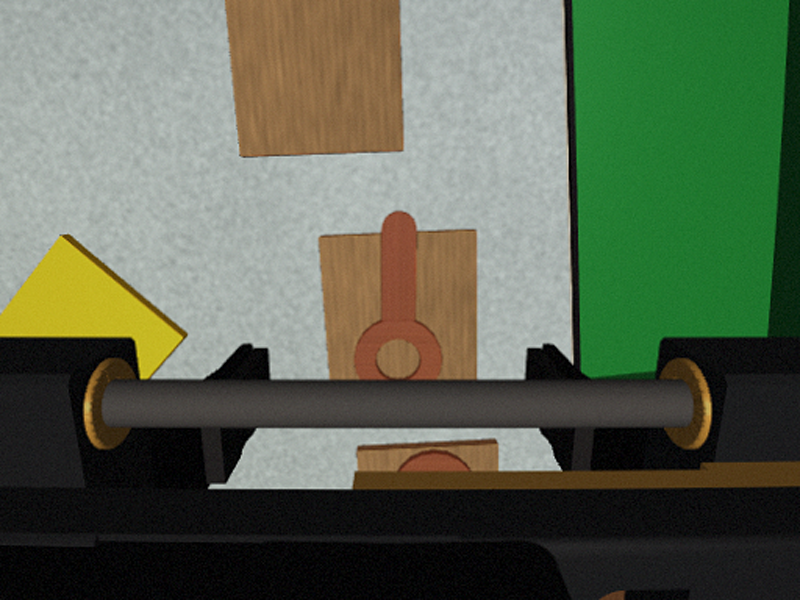

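```bash
python3 - <<'E'
from m import *
f=np.load("w1.npz"); k=512/800
B,T=onplane(f,[[357*k,398*k],[211*k,398.5*k]],.018); print(B,T,np.linalg.norm(B-T),np.degrees(np.arctan2(*(T-B)[1::-1])))
G=B+(T-B)/np.linalg.norm(T-B)*.062; print(G)
E
python3 go.py .494 -.206 .013 -6.15
```

```text
[ 0.4876 -0.2653  0.018 ] [ 0.4988 -0.1627  0.018 ] 0.10320136858514485 83.76548299464358
[ 0.4943 -0.2037  0.018 ]
t 2.9 pos [ 0.4938 -0.204   0.201 ] q [-0.6   0.43  1.68 -0.    1.02 -0.5 ] F [-0.7 -0.2  0.6] w 0.0872
delta [0.02, 0.08, 7.52] [0.0, -0.0, 0.2]
```

Call:
{"name": "carry_out", "arguments": {"deltas": [[0,0,0,2,0,0,0],[0,0,0,4,0,0,0],[0,0,0,5.5,0,0,0],[0,0,0,6.5,0,0,0],[0,0,0,7,0,0,0],[0,0,0,7.4,0,0,0],[0,0,0,7.5,0,0,0],[0,0,0,7.5,0,0,0]]}}

```text
time: 3.7
position: [0.4952, -0.2053, 0.0136]
tool_rot: [0.999, -0.053, 0.001, 0.0]
ft_force: [-0.9, 0.5, 0.1]
grip_width: 0.0444
```

Call:
{"name": "carry_out", "arguments": {"deltas": [[1,0,0,0,0,0,0],[1,0,0,0,0,0,0],[1,0,0,0,0,0,0],[1,0,0,0,0,0,0],[1,0,0,0,0,0,0],[1,0,0,0,0,0,0]], "force": 55}}

```text
time: 4.3
position: [0.4948, -0.2052, 0.0131]
tool_rot: [0.999, -0.053, 0.0, 0.0]
ft_force: [-0.7, 0.1, 5.2]
grip_width: 0.0226
```

Call:
{"name": "carry_out", "arguments": {"deltas": [[1,0,0,-0.4,0,0,0],[1,0,0,-1,0,0,0],[1,0,0,-2,0,0,0],[1,0,0,-3.5,0,0,0],[1,0,0,-5,0,0,0],[1,0,0,-6.5,0,0,0],[1,0,0,-7,0,0,0]]}}

```text
time: 5.0
position: [0.4962, -0.2059, 0.1911]
tool_rot: [0.999, -0.053, 0.003, 0.002]
ft_force: [0.3, -0.9, -2.8]
grip_width: 0.0227
```

```bash
python3 - <<'E'
from h import *
i=camera_info("wrist");p,d=camera("wrist"); np.savez("w2.npz",p=p,d=d,**i)
cv2.imwrite("pics/w2.png",cv2.resize(p[:,:,::-1],(800,600),interpolation=cv2.INTER_CUBIC))
E
python3 go.py .42 .05 .34 60
```

```text
t 5.0 pos [ 0.4963 -0.206   0.1913] q [-0.6   0.45  1.69  0.    0.99 -0.5 ] F [-0.2 -0.2 -1.5] w 0.0226
delta [-4.07, -9.84, -6.01] [0.4, -0.2, -66.0]
```

View pics/w2.png

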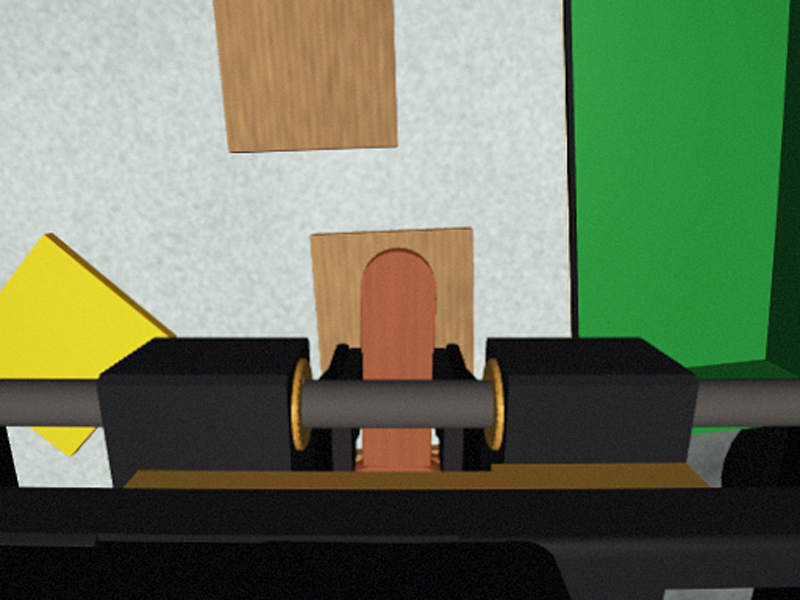

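```bash
cat > held.py <<'E'
from m import *
o=get_obs(); i=camera_info("wrist"); p,d=camera("wrist"); C=cloud(i,d)
T=R.from_quat(o["tool_rot"]); L=T.inv().apply(C.reshape(-1,3)-o["position"])
m=(abs(L[:,0])<.010)&(L[:,1]<-.013)&(L[:,1]>-.06)&(abs(L[:,2])<.03)
L=L[m]; A=np.c_[L[:,1],np.ones(len(L))]; c,_,_,_=np.linalg.lstsq(A,L[:,2],rcond=None)
r=abs(L[:,2]-A@c)<.003; L=L[r];A=A[r]; c,_,_,_=np.linalg.lstsq(A,L[:,2],rcond=None)
s=np.degrees(np.arctan(c[0]))
print("n",len(L),"slope deg",s,"top z at grip",c[1],"ymin",L[:,1].min(),"x mid",(L[:,0].min()+L[:,0].max())/2)
# bore in tool: top surface + 4mm; handle end at ymin
e=np.array([0,np.cos(np.radians(s)),np.sin(np.radians(s))]); n=np.array([0,-e[2],e[1]])
endp=np.array([0,L[:,1].min(),c[0]*L[:,1].min()+c[1]]); b=endp+e*.106+n*.004
print("bore in tool",b)
E
python3 held.py
```

```text
n 2245 slope deg 0.3565729936589598 top z at grip -0.004495099212871501 ymin -0.04267510850926935 x mid -1.039932942493646e-07
bore in tool [ 0.      0.0633 -0.0001]
```

```bash
python3 go.py .40 .05 .34 55
```

```text
t 5.1 pos [ 0.4955 -0.2055  0.1891] q [-0.6   0.45  1.69  0.    0.99 -0.5 ] F [-0.  -0.8 -3.2] w 0.0225
delta [-4.85, -9.75, -6.07] [0.2, -0.1, -61.0]
```

Call:
{"name": "carry_out", "arguments": {"deltas": [[1,-0.3,-0.6,-1.5,0,0,-5],[1,-1,-2,-3,0,0,-13],[1,-1.8,-3.5,-4.5,0,0,-21],[1,-2.5,-5,-5.5,0,0,-29],[1,-3.2,-6.5,-6,0,0,-37],[1,-4,-8,-6,0,0,-45],[1,-4.5,-9.1,-6,0,0,-53],[1,-4.85,-9.75,-6,0,0,-61]]}}

```text
time: 5.9
position: [0.3969, 0.0524, 0.3351]
tool_rot: [0.885, 0.465, -0.002, -0.002]
ft_force: [0.2, -0.4, -2.2]
grip_width: 0.0226
```

```bash
python3 go.py .38 .25 .36 105.24 20
```

```text
t 5.9 pos [0.3969 0.0524 0.3351] q [-0.15  0.07  1.78  0.    1.29 -1.12] F [ 0.2 -0.4 -2.2] w 0.0226
delta [6.12, -5.05, -0.98] [-19.1, 8.7, -49.3]
```

Call:
{"name": "carry_out", "arguments": {"deltas": [[1,0.7,-0.6,-0.1,-2,1,-6],[1,1.5,-1.3,-0.3,-5,2,-13],[1,2.4,-2,-0.4,-8,3.5,-20],[1,3.3,-2.7,-0.6,-11,4.7,-27],[1,4.2,-3.4,-0.7,-13,6,-34],[1,5,-4.1,-0.9,-16,7.2,-41],[1,5.7,-4.7,-1,-18,8.3,-46],[1,6.1,-5,-1,-19,8.7,-49]]}}

```text
time: 6.7
position: [0.3826, 0.2474, 0.3597]
tool_rot: [0.601, 0.78, 0.137, 0.106]
ft_force: [0.1, -0.0, -2.4]
grip_width: 0.0226
```

```bash
python3 go.py .37 .37 .32 105.24 45
```

```text
t 6.7 pos [0.3826 0.2474 0.3597] q [ 0.35 -0.01  1.85 -0.04  0.95 -1.46] F [ 0.1 -0.  -2.4] w 0.0226
delta [4.87, 0.17, 1.74] [-25.1, 0.4, -0.4]
```

```bash
cat > hang.py <<'E'
from go import *
# usage: metal s [yoff along tool y of bore rel axis] [bore dist] [bore z]
roots=dict(c=np.array([.5398,.4207,.15]),s=np.array([.5766,.2857,.15]))
T=tgt(105.24,45); M=T.as_matrix()
def hp(m,s,off=0,by=.063,bz=0,bx=0): return roots[m]-s*M[:,2]+off*M[:,1]-M@np.array([bx,by,bz])
if __name__=="__main__":
    m=sys.argv[1]; a=[float(x) for x in sys.argv[2:]]
    print(hp(m,*a)); delta(hp(m,*a),T)
E
python3 hang.py c .2
```

```text
[0.36037085 0.37181564 0.24687363]
t 6.7 pos [0.3826 0.2474 0.3597] q [ 0.35 -0.01  1.85 -0.04  0.95 -1.46] F [ 0.1 -0.  -2.4] w 0.0226
delta [5.05, -1.16, 4.37] [-25.1, 0.4, -0.4]
```

Call:
{"name": "carry_out", "arguments": {"deltas": [[1,0.8,0,0.2,-5,0,0],[1,1.7,-0.2,0.5,-11,0,0],[1,2.6,-0.4,1,-17,0,0],[1,3.5,-0.6,1.8,-23,0,0],[1,4.3,-0.9,3,-25,0.4,-0.4],[1,4.9,-1.1,4,-25,0.4,-0.4],[1,5.05,-1.16,4.37,-25,0.4,-0.4],[1,5.05,-1.16,4.37,-25,0.4,-0.4]]}}

```text
time: 7.5
position: [0.3702, 0.3526, 0.2733]
tool_rot: [0.567, 0.731, 0.296, 0.237]
ft_force: [1.0, 0.0, -2.4]
grip_width: 0.0229
```

```bash
python3 hang.py c .2; python3 - <<'E'
from h import *
for n in("wrist","scene"):
    p,d=camera(n)
    if n=="scene": p=p[20:200,200:420]
    cv2.imwrite(f"pics/{n}3.png",cv2.resize(p[:,:,::-1],(733,600) if n=="scene" else (640,480),interpolation=cv2.INTER_CUBIC))
E
```

```text
[0.36037085 0.37181564 0.24687363]
t 7.5 pos [0.3702 0.3526 0.2733] q [ 0.75  0.22  2.14 -1.36  0.36  0.14] F [ 1.   0.  -2.4] w 0.0229
delta [0.85, -0.87, 0.61] [-0.5, 1.2, -0.3]
```

View pics/wrist3.png

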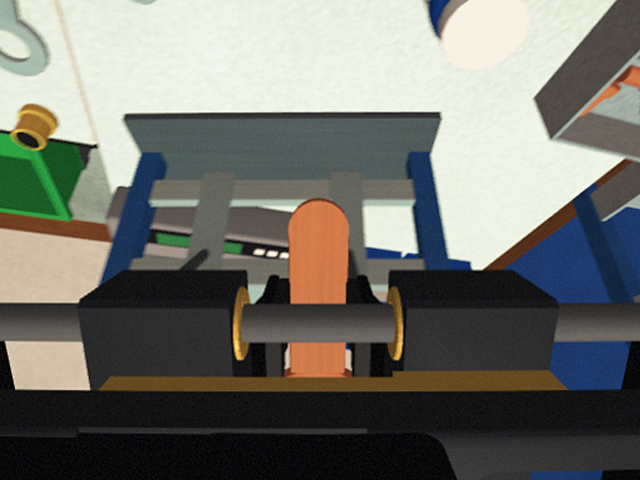

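View pics/scene3.png

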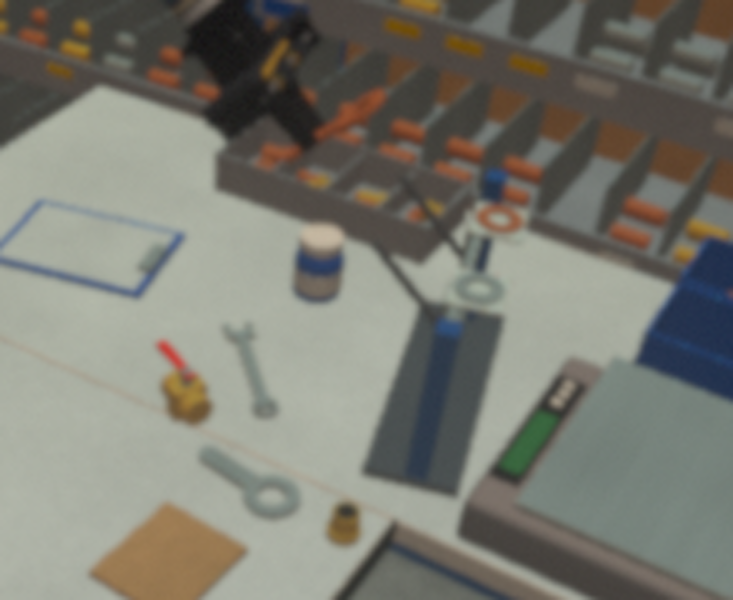

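```bash
cat > fk.py <<'E'
import numpy as np
from scipy.spatial.transform import Rotation as R
def fk(q,p):
    d,h,L1,L2,e,Lw,b=p
    A=R.from_euler('z',q[0])
    B2=A*R.from_euler('y',q[1]); B3=A*R.from_euler('y',q[1]+q[2])
    W=A.apply([b,d,h])+B2.apply([0,0,L1])+B3.apply([e,0,L2])
    T=B3*R.from_euler('z',q[3])*R.from_euler('y',q[4])*R.from_euler('z',q[5]+np.pi)
    return W+T.apply([0,0,Lw]),T,W
E
cat > fit.py <<'E'
from fk import *
from scipy.optimize import least_squares
from rig import get_obs
o=get_obs()
D=[([1.04246965,.528395531,1.43377283,0,1.18139,-.178506734],[.21384692,.58657771,.22165619],1),
(o["q"],o["position"],1),
([.3,.17,1.73,0,1.24,-.23],[.3836,.2338,.3119],.1),([-.62,.24,1.82,0,1.08,-.52],[.4165,-.1613,.2551],.1),
([-.6,.43,1.68,0,1.02,-.5],[.4938,-.204,.201],.1),([-.15,.07,1.78,0,1.29,-1.12],[.3969,.0524,.3351],.1),([.35,-.01,1.85,-.04,.95,-1.46],[.3826,.2474,.3597],.1)]
f=lambda p: np.concatenate([w*(fk(q,p)[0]-x) for q,x,w in D]+[[1e-3*p[4],1e-3*p[6]]])
r=least_squares(f,[.11,.3,.4,.4,0,.25,0]); np.save("p.npy",r.x); print(r.x)
for q,x,w in D: print(np.round(fk(q,r.x)[0]-x,4))
print((R.from_quat(o["tool_rot"]).inv()*fk(o["q"],r.x)[1]).magnitude())
E
python3 fit.py
```

```text
[ 1.10965112e-01  2.72349447e-01  5.88824216e-01  3.91079713e-01
  1.13396273e-01  3.05304455e-01 -1.49637943e-04]
[ 0.     -0.0001 -0.0001]
[-0.  0.  0.]
[-0.0024  0.0003  0.0017]
[-0.0002  0.0005  0.    ]
[ 0.0032 -0.0015  0.0032]
[ 0.0016 -0.0004  0.0025]
[0.0017 0.0004 0.0017]
3.4219371797089426e-16
```

```bash
cat > plan.py <<'E'
from fk import *
from scipy.optimize import least_squares
from go import tgt
from hang import roots,M as MA
p=np.load("p.npy")
lo=np.array([-3.08,-.75,.22,-1.43,0,-2.85]);hi=np.array([3.08,2.2,2.44,4.57,2.65,2.85])
def ik(pos,T,q0):
    f=lambda q:np.r_[fk(q,p)[0]-pos,.3*(T.inv()*fk(q,p)[1]).as_rotvec()]
    r=least_squares(f,np.clip(q0,lo+.01,hi-.01),bounds=(lo,hi)); return r.x,np.linalg.norm(r.fun)
if __name__=="__main__":
  for m in "cs":
    for az,tilt in((105.24,45),(110,35),(120,40),(120,35),(120,30),(130,40),(130,30),(110,55),(105,60)):
      T=tgt(az,tilt);M=T.as_matrix(); ang=np.degrees(np.arccos(M[:,2]@MA[:,2])); 
      for b,q in(("A",[.6,.2,1.9,-.3,.6,-1]),("B",[.6,.2,2.1,3.6,.5,1.5-3]),):
       out=[];ok=True
       for s in(.2,.15,.1,.06,.04):
        P=roots[m]-s*MA[:,2]-M@np.array([0,.063,0]); 
        q,e=ik(P,T,q); ok&=e<1e-4; out.append(np.round(q,2).tolist())
       print(m,az,tilt,"ang",round(ang),b,ok,out[0],out[2],out[-1] ) if ok else None
E
python3 plan.py
```

```text
c 120 30 ang 17 A True [0.58, 0.17, 2.06, -0.08, 0.39, -1.45] [0.53, 0.39, 2.01, -0.01, 0.22, -1.56] [0.5, 0.51, 1.96, 0.07, 0.15, -1.66]
c 130 30 ang 21 A True [0.47, 0.16, 2.07, 0.28, 0.41, -2.02] [0.44, 0.38, 2.02, 0.52, 0.26, -2.3] [0.42, 0.5, 1.97, 0.71, 0.21, -2.51]
c 110 55 ang 11 B True [0.77, 0.39, 2.29, 3.82, 0.57, 1.23] [0.67, 0.62, 2.22, 3.57, 0.68, 1.42] [0.63, 0.74, 2.15, 3.49, 0.72, 1.47]
c 105 60 ang 15 B True [0.86, 0.48, 2.29, 3.93, 0.76, 1.26] [0.75, 0.69, 2.21, 3.72, 0.84, 1.42] [0.7, 0.8, 2.14, 3.65, 0.87, 1.46]
s 105.24 45 ang 0 B True [0.32, 0.19, 2.36, 3.35, 0.2, 1.41] [0.31, 0.47, 2.29, 3.22, 0.41, 1.53] [0.3, 0.61, 2.22, 3.2, 0.47, 1.55]
```

```bash
python3 - <<'E'
from plan import *
for m in "cs":
  for az,tilt in((120,30),(115,25),(120,25),(110,25),(105,25),(125,30),(105,30),(110,30),(115,20),(105,20)):
      T=tgt(az,tilt);M=T.as_matrix(); ang=np.degrees(np.arccos(M[:,2]@MA[:,2])); q=[.5,.2,1.95,0,.5,-1.6]
      out=[];ok=True
      for s in(.2,.15,.1,.06,.04):
        P=roots[m]-s*MA[:,2]-M@np.array([0,.063,0]); q,e=ik(P,T,q); ok&=e<1e-4; out.append(np.round(q,2).tolist())
        if s==.06: tip=M.T@(roots[m]-.12*MA[:,2]-P)
      print(m,az,tilt,"ang",round(ang),ok,out[0],out[2],out[-1],"tip",np.round(tip,3))
E
```

```text
c 120 30 ang 17 True [0.58, 0.17, 2.06, -0.08, 0.39, -1.45] [0.53, 0.39, 2.01, -0.01, 0.22, -1.56] [0.5, 0.51, 1.96, 0.07, 0.15, -1.66] tip [ 0.011  0.049 -0.057]
c 115 25 ang 21 True [0.62, 0.18, 1.98, -0.15, 0.56, -1.28] [0.57, 0.38, 1.94, -0.14, 0.4, -1.32] [0.54, 0.5, 1.89, -0.13, 0.33, -1.35] tip [ 0.007  0.043 -0.056]
c 120 25 ang 22 True [0.58, 0.17, 1.99, -0.04, 0.55, -1.48] [0.53, 0.37, 1.95, -0.0, 0.38, -1.56] [0.5, 0.49, 1.9, 0.03, 0.32, -1.62] tip [ 0.011  0.044 -0.056]
c 110 25 ang 20 True [0.66, 0.19, 1.96, -0.24, 0.59, -1.08] [0.6, 0.39, 1.92, -0.26, 0.42, -1.1] [0.57, 0.5, 1.87, -0.27, 0.35, -1.11] tip [ 0.004  0.043 -0.056]
c 105 25 ang 20 True [0.7, 0.21, 1.94, -0.32, 0.62, -0.91] [0.64, 0.4, 1.9, -0.36, 0.46, -0.91] [0.61, 0.51, 1.85, -0.38, 0.39, -0.9] tip [-0.     0.042 -0.056]
c 125 30 ang 19 True [0.53, 0.16, 2.07, 0.11, 0.39, -1.74] [0.48, 0.38, 2.02, 0.29, 0.23, -1.96] [0.46, 0.5, 1.97, 0.46, 0.17, -2.15] tip [ 0.014  0.05  -0.057]
c 105 30 ang 15 True [0.73, 0.21, 1.99, -0.48, 0.51, -0.73] [0.66, 0.41, 1.96, -0.61, 0.34, -0.65] [0.62, 0.52, 1.91, -0.7, 0.28,
[... 1441 characters left out ...]
46, 2.04, 0.88, 0.28, -2.85] tip [ 0.014  0.05  -0.057]
s 105 30 ang 15 True [0.31, 0.1, 2.16, -0.07, 0.37, -1.46] [0.31, 0.34, 2.11, -0.13, 0.17, -1.4] [0.3, 0.47, 2.06, -0.22, 0.09, -1.32] tip [-0.     0.047 -0.058]
s 110 30 ang 15 True [0.25, 0.09, 2.17, 0.14, 0.37, -1.78] [0.25, 0.34, 2.12, 0.28, 0.17, -1.93] [0.26, 0.47, 2.07, 0.51, 0.1, -2.16] tip [ 0.004  0.048 -0.058]
s 115 20 ang 25 True [0.22, 0.09, 2.04, 0.12, 0.68, -1.86] [0.23, 0.31, 1.99, 0.15, 0.5, -1.9] [0.23, 0.44, 1.94, 0.17, 0.42, -1.92] tip [ 0.007  0.038 -0.054]
s 105 20 ang 25 True [0.31, 0.1, 2.02, -0.03, 0.67, -1.51] [0.3, 0.32, 1.98, -0.03, 0.49, -1.51] [0.3, 0.45, 1.93, -0.03, 0.42, -1.51] tip [-0.     0.038 -0.054]
```

```bash
cat > hang.py <<'E'
from go import *
roots=dict(c=np.array([.5398,.4207,.15]),s=np.array([.5766,.2857,.15]))
M=tgt(105.24,45).as_matrix()
TH=tgt(110,25); MH=TH.as_matrix()
def hp(m,s,off=0,by=.063,bz=0,bx=0): return roots[m]-s*M[:,2]+off*M[:,1]-MH@np.array([bx,by,bz])
if __name__=="__main__":
    m=sys.argv[1]; a=[float(x) for x in sys.argv[2:]]
    print(hp(m,*a)); delta(hp(m,*a),TH)
E
python3 hang.py c .2
```

```text
[0.34969798 0.36399713 0.26479641]
t 7.6 pos [0.369  0.3537 0.2708] q [ 0.75  0.22  2.14 -1.35  0.36  0.13] F [ 0.6  0.5 -2.1] w 0.0227
delta [0.59, -0.62, -0.28] [19.2, 3.8, -4.2]
```

Call:
{"name": "carry_out", "arguments": {"deltas": [[1,0.2,-0.3,-0.1,5,1,-1],[1,0.4,-0.5,-0.2,10,2,-2],[1,0.6,-0.6,-0.3,15,3,-3],[1,0.6,-0.6,-0.3,19,3.8,-4.2],[1,0.6,-0.6,-0.3,19,3.8,-4.2],[1,0.6,-0.6,-0.3,19,3.8,-4.2],[1,0.6,-0.6,-0.3,19,3.8,-4.2],[1,0.6,-0.6,-0.3,19,3.8,-4.2]]}}

```text
time: 8.4
position: [0.3515, 0.3628, 0.2696]
tool_rot: [0.561, 0.798, 0.181, 0.127]
ft_force: [-0.3, -0.0, -2.6]
grip_width: 0.0229
```

```bash
python3 hang.py c .2;python3 held.py; python3 hang.py c .14
```

```text
[0.34969798 0.36399713 0.26479641]
t 8.4 pos [0.3515 0.3628 0.2696] q [ 0.66  0.18  1.96 -0.24  0.59 -1.08] F [-0.3 -0.  -2.6] w 0.0229
delta [0.07, -0.13, 0.15] [0.6, 0.1, -0.3]
n 2291 slope deg 0.5904926240929723 top z at grip -0.004429097671834043 ymin -0.04341657172039376 x mid 1.407856554807782e-05
bore in tool [0.     0.0625 0.0002]
[0.39063239 0.37514945 0.22237   ]
t 8.4 pos [0.3512 0.3628 0.2694] q [ 0.66  0.18  1.96 -0.24  0.59 -1.08] F [ 0.2 -0.3 -2.9] w 0.0228
delta [-0.07, 0.68, 2.41] [0.6, 0.1, -0.2]
```

Call:
{"name": "carry_out", "arguments": {"deltas": [[1,0,0.1,0.4,0.2,0,0],[1,0,0.25,0.9,0.5,0,0],[1,0,0.4,1.5,0.6,0,0],[1,0,0.6,2.1,0.6,0,0],[1,-0.1,0.68,2.4,0.6,0,0],[1,-0.1,0.68,2.4,0.6,0,0]]}}

```text
time: 9.05
position: [0.3918, 0.3751, 0.2219]
tool_rot: [0.562, 0.799, 0.177, 0.124]
ft_force: [0.5, -0.3, -2.6]
grip_width: 0.0224
```

```bash
python3 hang.py c .06; python3 - <<'E'
from h import *
for n,(a,b,c,e) in dict(top=(90,230,20,180),scene=(50,180,250,390)).items():
    p,d=camera(n); p=p[a:b,c:e]
    cv2.imwrite(f"pics/{n}4.png",cv2.resize(p[:,:,::-1],None,fx=4.2,fy=4.2,interpolation=cv2.INTER_CUBIC))
E
```

```text
[0.4452116  0.39001922 0.16580146]
t 9.1 pos [0.3918 0.3751 0.2219] q [ 0.62  0.31  1.94 -0.25  0.48 -1.1 ] F [ 0.5 -0.3 -2.6] w 0.0224
delta [-0.17, 1.06, 2.97] [-0.1, 0.0, -0.2]
```

View pics/top4.png

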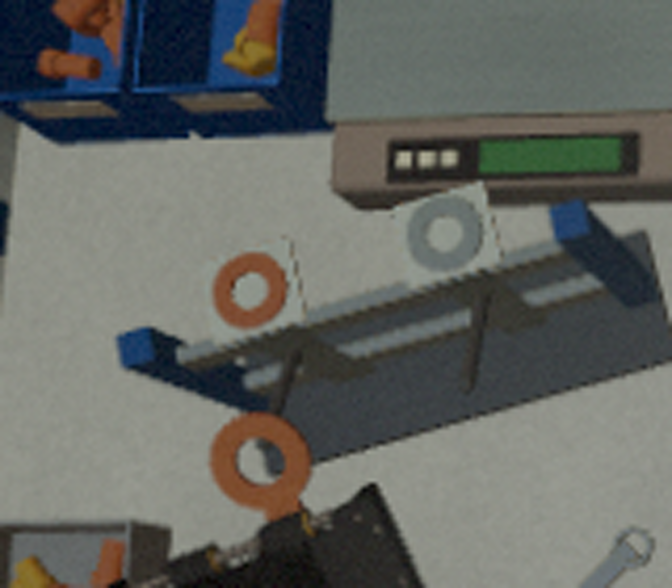

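View pics/scene4.png

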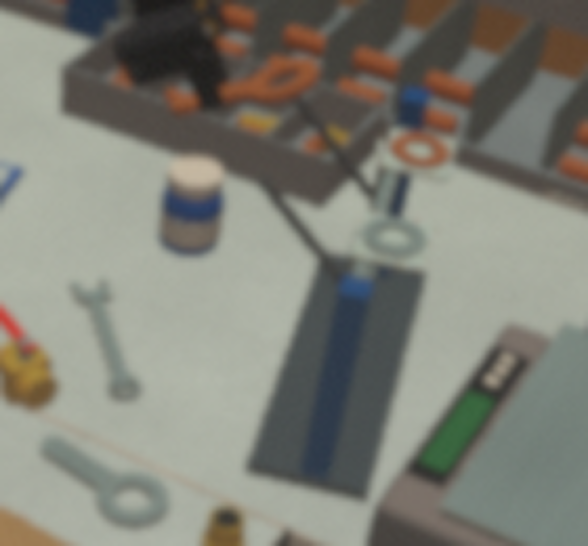

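```bash
python3 - <<'E'
from hang import *
o=get_obs();T=R.from_quat(o["tool_rot"]); B=o["position"]+T.apply([0,.0628,0])
v=B-roots["c"]; print("bore in arm frame x,y,z", v@M[:,1],v@M[:,0],-v@M[:,2])
for n,a,c in(("top",90,20),("scene",50,250)):
    q=proj(camera_info(n),[B,roots["c"]-.12*M[:,2],roots["c"]-.14*M[:,2]]); print(n,((q-[a,c])*4.2)[:,::-1])
E
```

```text
bore in arm frame x,y,z 0.000862045589078401 -0.000260668825139828 0.14013915499155627
top [[258.04220293 459.87405584]
 [264.289422   443.10835114]
 [258.3330589  460.90288637]]
scene [[279.94922307  78.52647195]
 [292.79281607  96.34908343]
 [279.33355875  79.00391401]]
```

Call:
{"name": "carry_out", "arguments": {"deltas": [[1,0,0.15,0.4,0,0,0],[1,-0.05,0.35,1,0,0,0],[1,-0.1,0.55,1.6,0,0,0],[1,-0.1,0.8,2.2,0,0,0],[1,-0.15,1,2.8,0,0,0],[1,-0.17,1.06,2.97,0,0,0],[1,-0.17,1.06,2.97,0,0,0]]}}

```text
time: 9.85
position: [0.4453, 0.3905, 0.1672]
tool_rot: [0.562, 0.799, 0.178, 0.124]
ft_force: [-1.0, 0.3, -2.3]
grip_width: 0.0226
```

```bash
python3 hang.py c .055 -.008; python3 - <<'E'
from h import *
for n,(a,b,c,e) in dict(top=(90,230,20,180),scene=(50,180,250,390)).items():
    p,d=camera(n); p=p[a:b,c:e]
    cv2.imwrite(f"pics/{n}5.png",cv2.resize(p[:,:,::-1],None,fx=4.2,fy=4.2,interpolation=cv2.INTER_CUBIC))
E
```

```text
[0.44316488 0.3894616  0.15660907]
t 9.8 pos [0.4453 0.3905 0.1672] q [ 0.58  0.46  1.89 -0.27  0.38 -1.1 ] F [-1.   0.3 -2.3] w 0.0226
delta [-0.01, -0.26, 0.34] [0.0, -0.0, -0.2]
```

View pics/top5.png

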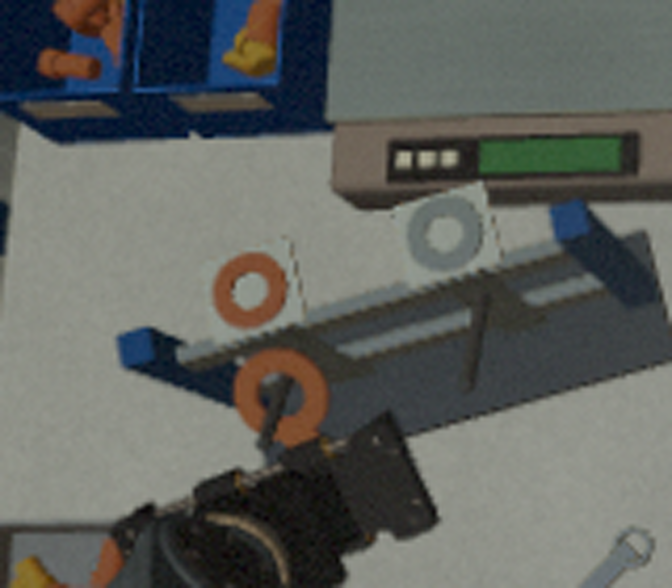

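View pics/scene5.png

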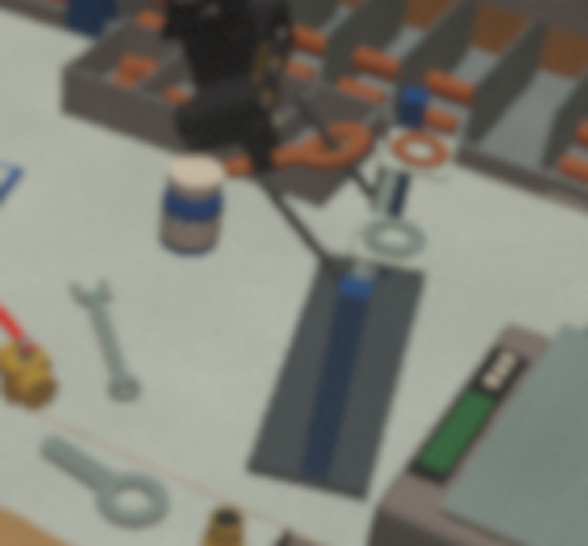

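Call:
{"name": "carry_out", "arguments": {"deltas": [[1,0,-0.2,0.2,0,0,0],[1,0,-0.26,0.34,0,0,0],[0.2,0,-0.26,0.34,0,0,0],[0.1,0,-0.26,0.34,0,0,0],[0,0,-0.26,0.34,0,0,0],[0,0,-0.26,0.34,0,0,0]]}}

```text
time: 10.55
position: [0.4434, 0.3902, 0.1579]
tool_rot: [0.561, 0.798, 0.179, 0.124]
ft_force: [-0.2, 0.9, -1.2]
grip_width: 0.0415
```

```bash
python3 hang.py c .14 -.02; python3 - <<'E'
from h import *
for n,(a,b,c,e) in dict(top=(90,230,20,180),scene=(50,180,250,390)).items():
    p,d=camera(n); p=p[a:b,c:e]
    cv2.imwrite(f"pics/{n}6.png",cv2.resize(p[:,:,::-1],None,fx=4.2,fy=4.2,interpolation=cv2.INTER_CUBIC))
E
```

```text
[0.37698759 0.37143201 0.20822786]
t 10.6 pos [0.4434 0.3902 0.1579] q [ 0.58  0.48  1.9  -0.29  0.35 -1.08] F [-0.2  0.9 -1.2] w 0.0415
delta [0.2, -1.64, -2.99] [0.2, -0.1, -0.2]
```

View pics/top6.png

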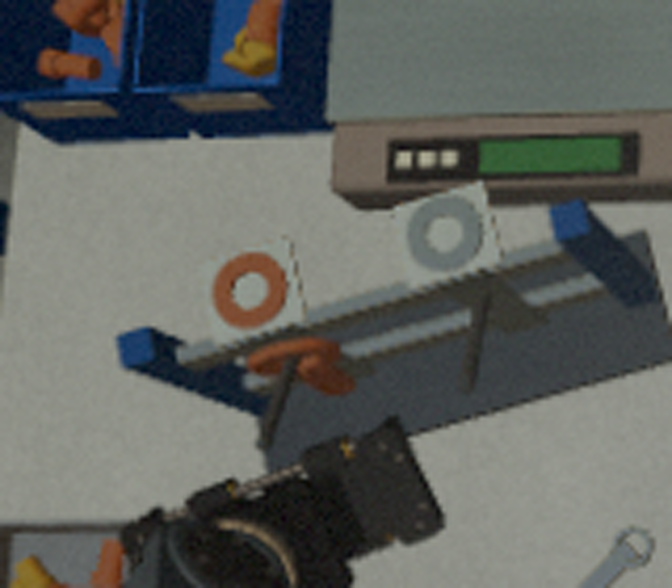

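View pics/scene6.png

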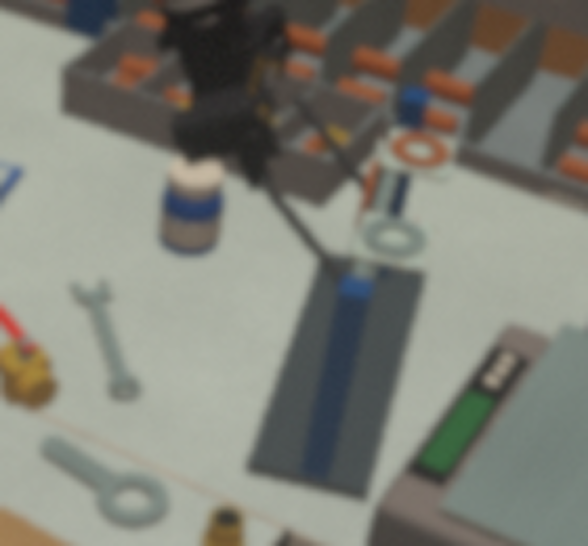

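Call:
{"name": "carry_out", "arguments": {"deltas": [[0,0,-0.3,-0.6,0,0,0],[0,0.1,-0.8,-1.8,0,0,0],[0,0.2,-1.6,-3,0,0,0],[0,0.2,-2.2,-5,0,0,0],[0,0.2,-2.6,-6.5,0,0,0],[0,0.2,-2.8,-7.5,0,0,0]]}}

```text
time: 11.25
position: [0.3052, 0.3453, 0.2994]
tool_rot: [0.561, 0.799, 0.179, 0.124]
ft_force: [0.2, 0.1, 0.1]
grip_width: 0.0432
```

```bash
python3 - <<'E'
from h import *
p,d=camera("top");np.savez("top1.npz",p=p,d=d);
cv2.imwrite(f"pics/top7.png",cv2.resize(p[90:290,20:412,::-1],None,fx=2,fy=2,interpolation=cv2.INTER_CUBIC))
E
python3 go.py .38 .1 .34 70
```

```text
t 11.3 pos [0.3049 0.3457 0.302 ] q [ 0.7   0.07  1.99 -0.23  0.68 -1.06] F [-1.3  0.1  1.4] w 0.0435
delta [-10.26, 0.2, -1.64] [24.3, -9.1, 39.2]
```

View pics/top7.png

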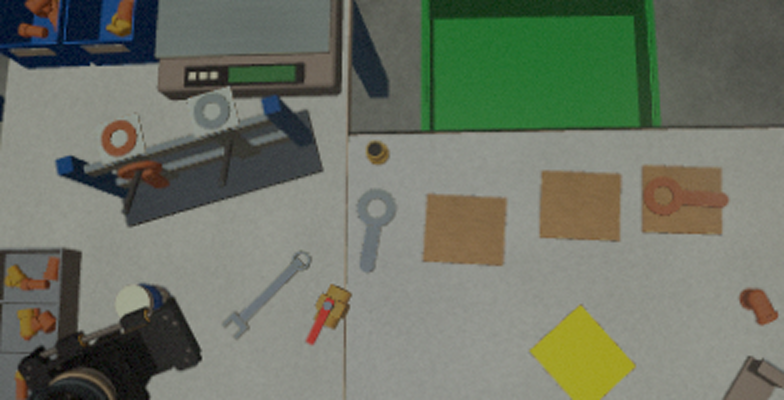

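```bash
python3 go.py .38 .1 .34 50
```

```text
t 11.3 pos [0.3049 0.3457 0.302 ] q [ 0.7   0.07  1.99 -0.23  0.68 -1.06] F [-1.3  0.1  1.4] w 0.0435
delta [-10.26, 0.2, -1.64] [22.9, -13.5, 58.8]
```

Call:
{"name": "carry_out", "arguments": {"deltas": [[0,-1.3,0,-0.3,3,-2,7],[0,-2.6,0,-0.5,6,-3.5,15],[0,-4,0.1,-0.7,9,-5,22],[0,-5.5,0.1,-1,12,-7,30],[0,-7,0.1,-1.2,15,-8.5,38],[0,-8.3,0.2,-1.4,18,-10.5,46],[0,-9.5,0.2,-1.6,21,-12.5,54],[0,-10.3,0.2,-1.6,23,-13.5,59]]}}

```text
time: 12.1
position: [0.3843, 0.0972, 0.3357]
tool_rot: [0.909, 0.418, -0.003, 0.0]
ft_force: [1.3, -0.2, -1.1]
grip_width: 0.0437
```

```bash
python3 go.py .41 -.2 .3 -20
```

```text
t 12.1 pos [0.3843 0.0972 0.3357] q [-0.03  0.07  1.79 -0.    1.29 -0.89] F [ 1.3 -0.2 -1.1] w 0.0437
delta [-8.34, 8.53, 1.46] [0.1, 0.4, 69.4]
```

Call:
{"name": "carry_out", "arguments": {"deltas": [[0,-1,1,0.2,0,0,8.5],[0,-2,2,0.4,0,0,17],[0,-3.2,3.3,0.6,0,0,25],[0,-4.4,4.5,0.8,0,0,34],[0,-5.6,5.7,1,0,0,42],[0,-6.8,6.9,1.2,0,0,51],[0,-7.8,8,1.4,0,0,59],[0,-8.3,8.5,1.5,0,0,68]]}}

```text
time: 12.9
position: [0.4109, -0.2003, 0.2977]
tool_rot: [0.987, -0.16, -0.002, 0.003]
ft_force: [0.3, -0.2, -0.1]
grip_width: 0.0435
```

```bash
python3 go.py .498 -.435 .2 -85
```

```text
t 12.9 pos [ 0.4109 -0.2003  0.2977] q [-0.69  0.2   1.73 -0.01  1.21 -0.37] F [ 0.3 -0.2 -0.1] w 0.0435
delta [6.28, 7.78, 3.93] [0.5, -0.0, 66.6]
```

Call:
{"name": "carry_out", "arguments": {"deltas": [[0,0.8,1,0.5,0,0,8.5],[0,1.7,2,1,0,0,17],[0,2.6,3.2,1.6,0.2,0,25],[0,3.5,4.4,2.2,0.3,0,34],[0,4.4,5.5,2.8,0.4,0,42],[0,5.3,6.6,3.4,0.5,0,51],[0,6,7.4,3.8,0.5,0,59],[0,6.3,7.8,3.9,0.5,0,67]]}}

```text
time: 13.7
position: [0.4999, -0.4333, 0.1983]
tool_rot: [0.736, -0.677, -0.001, -0.001]
ft_force: [0.8, -0.2, 0.7]
grip_width: 0.0437
```

Call:
{"name": "carry_out", "arguments": {"deltas": [[0,0,0,0,0,0,8.5],[0,0,0,0,0,0,17],[0,0,0,0,0,0,25],[0,0,0,0,0,0,34],[0,0,0,0,0,0,42],[0,0,0,0,0,0,51],[0,0,0,0,0,0,59],[0,0,0,0,0,0,67]]}}

```text
time: 14.5
position: [0.4998, -0.4311, 0.2003]
tool_rot: [-0.24, 0.971, 0.001, 0.0]
ft_force: [0.8, 0.1, -0.5]
grip_width: 0.0434
```

```bash
python3 go.py .498 -.435 .2 -184.7
```

```text
t 14.5 pos [ 0.4998 -0.4311  0.2003] q [-0.88  0.6   1.36  0.    1.18  1.77] F [ 0.8  0.1 -0.5] w 0.0434
delta [0.13, -0.11, 0.01] [0.1, 0.0, 32.5]
```

Call:
{"name": "carry_out", "arguments": {"deltas": [[0,0,0,0,0,0,8.5],[0,0,0,0,0,0,17],[0,0,0,0,0,0,25],[0,0.1,-0.1,0,0,0,32.5],[0,0.1,-0.1,0,0,0,32.5],[0,0.1,-0.1,0,0,0,32.5]]}}

```text
time: 15.1
position: [0.4987, -0.4343, 0.2005]
tool_rot: [0.037, 0.999, 0.001, -0.0]
ft_force: [-0.7, 0.5, 0.1]
grip_width: 0.0436
```

```bash
python3 - <<'E'
from h import *
i=camera_info("wrist");p,d=camera("wrist"); np.savez("w4.npz",p=p,d=d,**i)
cv2.imwrite("pics/w4.png",cv2.resize(p[:,:,::-1],(800,600),interpolation=cv2.INTER_CUBIC))
E
python3 go.py .498 -.435 .0135 -184.7
```

```text
t 15.2 pos [ 0.4988 -0.4342  0.2007] q [-0.89  0.6   1.36  0.    1.19  2.33] F [ 0.3  0.5 -1.2] w 0.0436
delta [0.03, -0.05, 7.49] [0.1, -0.0, 0.5]
```

View pics/w4.png

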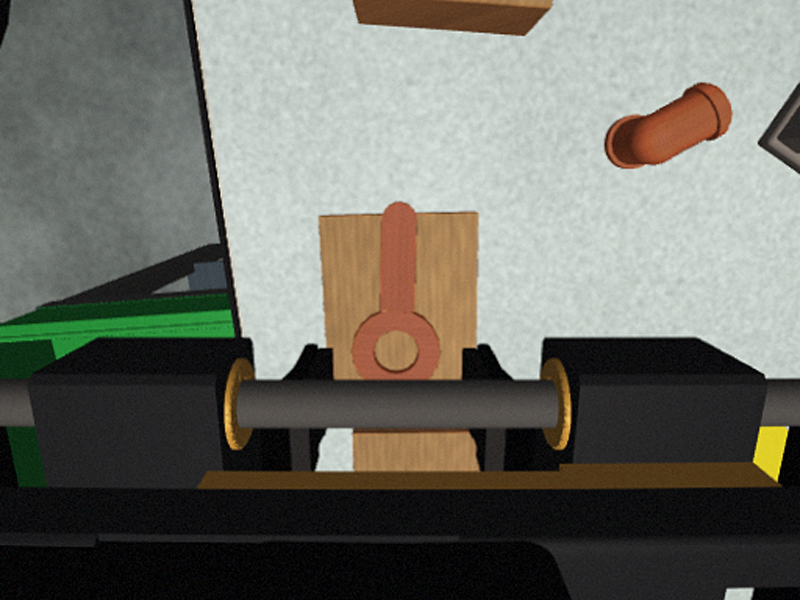

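```bash
python3 - <<'E'
from m import *
f=np.load("w4.npz"); k=512/800
B,T=onplane(f,[[349*k,396.5*k],[202*k,399*k]],.018); print(B,T,np.linalg.norm(B-T),np.degrees(np.arctan2(*(T-B)[1::-1])))
G=B+(T-B)/np.linalg.norm(T-B)*.062; print(G)
E
python3 go.py .498 -.439 .0135 -184.7
```

```text
[ 0.5029 -0.3794  0.018 ] [ 0.4936 -0.482   0.018 ] 0.10308619227221827 -95.21817077306633
[ 0.4973 -0.4411  0.018 ]
t 15.2 pos [ 0.4988 -0.4342  0.2007] q [-0.89  0.6   1.36  0.    1.19  2.33] F [ 0.3  0.5 -1.2] w 0.0436
delta [0.02, -0.21, 7.49] [0.1, -0.0, 0.5]
```

Call:
{"name": "carry_out", "arguments": {"deltas": [[0,0,-0.1,2,0,0,0],[0,0,-0.2,4,0,0,0.5],[0,0,-0.2,5.5,0,0,0.5],[0,0,-0.2,6.5,0,0,0.5],[0,0,-0.2,7,0,0,0.5],[0,0,-0.2,7.4,0,0,0.5],[0,0,-0.2,7.5,0,0,0.5],[0,0,-0.2,7.5,0,0,0.5]]}}

```text
time: 15.95
position: [0.4991, -0.4393, 0.0145]
tool_rot: [0.042, 0.999, 0.0, 0.001]
ft_force: [-0.2, -0.3, -0.4]
grip_width: 0.0436
```

Call:
{"name": "carry_out", "arguments": {"deltas": [[1,0,0,0,0,0,0],[1,0,0,0,0,0,0],[1,0,0,0,0,0,0],[1,0,0,0,0,0,0],[1,0,0,0,0,0,0],[1,0,0,0,0,0,0]], "force": 55}}

```text
time: 16.55
position: [0.4987, -0.4391, 0.0145]
tool_rot: [0.042, 0.999, 0.001, 0.0]
ft_force: [-0.7, -0.1, 4.7]
grip_width: 0.0224
```

Call:
{"name": "carry_out", "arguments": {"deltas": [[1,0,0,-0.4,0,0,0],[1,0,0,-1,0,0,0],[1,0,0,-2,0,0,0],[1,0,0,-3.5,0,0,0],[1,0,0,-5,0,0,0],[1,0,0,-6.5,0,0,0],[1,0,0,-7,0,0,0]]}}

```text
time: 17.25
position: [0.5003, -0.441, 0.1941]
tool_rot: [0.042, 0.999, -0.003, 0.003]
ft_force: [1.2, -1.7, -2.4]
grip_width: 0.0222
```

```bash
python3 held.py; python3 go.py .498 -.43 .25 -85
```

```text
n 2228 slope deg 0.8512982896564607 top z at grip -0.002947361805942306 ymin -0.0430809321471954 x mid -6.4706732793851085e-06
bore in tool [0.     0.0628 0.002 ]
t 17.3 pos [ 0.5003 -0.4411  0.1942] q [-0.89  0.61  1.35  0.    1.17  2.34] F [ 0.1 -0.  -0.4] w 0.0224
delta [0.11, 0.42, -2.23] [-0.5, 0.0, -99.8]
```

Call:
{"name": "carry_out", "arguments": {"deltas": [[1,0,0,-0.5,0,0,-6],[1,0,0,-1,0,0,-14],[1,0,0,-1.8,0,0,-22],[1,0,0,-2.6,0,0,-30],[1,0,0,-3.4,0,0,-38],[1,0,0,-4,0,0,-46],[1,0,0,-4.3,0,0,-54],[1,0,0,-4.4,0,0,-62]]}}

```text
time: 18.1
position: [0.4983, -0.4389, 0.2976]
tool_rot: [-0.481, 0.877, 0.002, 0.001]
ft_force: [0.3, 0.6, -2.0]
grip_width: 0.0223
```

```bash
python3 go.py .42 -.3 .32 -60
```

```text
t 18.1 pos [ 0.4983 -0.4389  0.2976] q [-0.89  0.52  1.23  0.    1.39  1.25] F [ 0.3  0.6 -2. ] w 0.0223
delta [-3.0, 5.63, -0.87] [0.0, 0.2, -62.5]
```

Call:
{"name": "carry_out", "arguments": {"deltas": [[1,-0.2,0.5,-0.1,0,0,-7],[1,-0.6,1.2,-0.2,0,0,-15],[1,-1,2,-0.4,0,0,-23],[1,-1.5,2.8,-0.5,0,0,-31],[1,-2,3.7,-0.6,0,0,-39],[1,-2.4,4.5,-0.7,0,0,-47],[1,-2.8,5.2,-0.8,0,0,-55],[1,-3,5.6,-0.9,0,0,-62]]}}

```text
time: 18.9
position: [0.4199, -0.2976, 0.3194]
tool_rot: [0.864, -0.504, -0.003, -0.002]
ft_force: [-0.0, 0.7, -1.8]
grip_width: 0.0221
```

```bash
python3 go.py .41 -.05 .34 8
```

```text
t 18.9 pos [ 0.4199 -0.2976  0.3194] q [-0.84  0.27  1.57  0.    1.3   0.22] F [-0.   0.7 -1.8] w 0.0221
delta [-8.82, -4.53, -0.76] [-0.3, 0.3, -68.5]
```

Call:
{"name": "carry_out", "arguments": {"deltas": [[1,-0.7,-0.3,-0.1,0,0,-8.5],[1,-1.9,-1,-0.2,0,0,-17],[1,-3.1,-1.6,-0.3,0,0,-25.5],[1,-4.4,-2.2,-0.4,0,0,-34],[1,-5.8,-3,-0.5,0,0,-42],[1,-7,-3.6,-0.6,0,0,-51],[1,-8.2,-4.2,-0.8,0,0,-59],[1,-8.8,-4.5,-0.8,0,0,-68]]}}

```text
time: 19.7
position: [0.411, -0.0505, 0.3407]
tool_rot: [0.998, 0.063, -0.001, -0.002]
ft_force: [1.2, 0.2, -3.0]
grip_width: 0.0223
```

```bash
python3 go.py .37 .17 .35 75
```

```text
t 19.7 pos [ 0.411  -0.0505  0.3407] q [-0.4   0.09  1.75  0.    1.31 -0.52] F [ 1.2  0.2 -3. ] w 0.0223
delta [-0.52, -8.96, -0.33] [-0.3, -0.1, -67.8]
```

Call:
{"name": "carry_out", "arguments": {"deltas": [[1,0,-0.6,0,0,0,-8.5],[1,0,-1.8,0,0,0,-17],[1,-0.1,-3,-0.1,0,0,-25.5],[1,-0.2,-4.4,-0.1,0,0,-34],[1,-0.3,-5.8,-0.2,0,0,-42],[1,-0.4,-7.2,-0.3,0,0,-51],[1,-0.5,-8.4,-0.3,0,0,-59],[1,-0.5,-9,-0.3,0,0,-67]]}}

```text
time: 20.5
position: [0.3714, 0.1704, 0.3481]
tool_rot: [0.797, 0.603, -0.001, -0.002]
ft_force: [0.5, -0.7, -2.7]
grip_width: 0.0225
```

```bash
python3 hang.py c .24 0 .0628 .002
```

```text
[0.32178444 0.35633515 0.29497782]
t 20.5 pos [0.3714 0.1704 0.3481] q [ 0.15  0.07  1.75  0.    1.33 -1.14] F [ 0.5 -0.7 -2.7] w 0.0225
delta [6.61, -3.92, 2.15] [-24.4, 7.7, -35.2]
```

Call:
{"name": "carry_out", "arguments": {"deltas": [[1,0.7,-0.4,0,-3,1,-4],[1,1.6,-0.9,0,-6,2,-9],[1,2.6,-1.5,0.2,-10,3,-14],[1,3.6,-2.1,0.5,-14,4,-20],[1,4.6,-2.7,0.9,-17,5.5,-25],[1,5.5,-3.3,1.4,-21,6.5,-30],[1,6.3,-3.7,1.9,-24,7.7,-35],[1,6.6,-3.9,2.1,-24.4,7.7,-35]]}}

```text
time: 21.3
position: [0.3222, 0.3532, 0.2934]
tool_rot: [0.564, 0.798, 0.174, 0.125]
ft_force: [0.6, 0.3, -3.1]
grip_width: 0.0223
```

```bash
python3 hang.py c .14 0 .0628 .002; python3 - <<'E'
from h import *
p,d=camera("top");p=p[90:230,20:180]
cv2.imwrite(f"pics/top8.png",cv2.resize(p[:,:,::-1],None,fx=4.2,fy=4.2,interpolation=cv2.INTER_CUBIC))
E
```

```text
[0.39000846 0.37492236 0.22426714]
t 21.3 pos [0.3222 0.3532 0.2934] q [ 0.69  0.11  1.96 -0.24  0.68 -1.06] F [ 0.6  0.3 -3.1] w 0.0223
delta [-0.08, 1.43, 3.7] [-0.3, 0.4, -0.4]
```

View pics/top8.png

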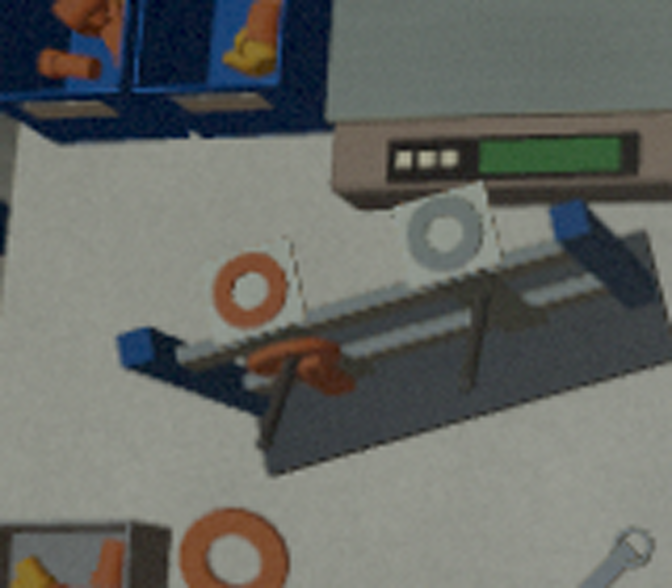

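Call:
{"name": "carry_out", "arguments": {"deltas": [[1,0,0.2,0.4,0,0,0],[1,0,0.4,1.1,-0.3,0.4,-0.4],[1,0,0.7,1.9,-0.3,0.4,-0.4],[1,0,1,2.7,-0.3,0.4,-0.4],[1,-0.1,1.3,3.4,-0.3,0.4,-0.4],[1,-0.1,1.43,3.7,-0.3,0.4,-0.4],[1,-0.1,1.43,3.7,-0.3,0.4,-0.4]]}}

```text
time: 22.05
position: [0.396, 0.3748, 0.228]
tool_rot: [0.562, 0.798, 0.18, 0.126]
ft_force: [-0.3, -0.5, -2.0]
grip_width: 0.022
```

```bash
python3 hang.py c .14 0 .0628 .002;python3 hang.py c .065 0 .0628 .002
```

```text
[0.39000846 0.37492236 0.22426714]
t 22.1 pos [0.396  0.3748 0.228 ] q [ 0.62  0.3   1.93 -0.25  0.49 -1.1 ] F [-0.3 -0.5 -2. ] w 0.022
delta [0.08, -0.27, 0.04] [0.4, 0.0, -0.3]
[0.44117646 0.38886276 0.17123413]
t 22.1 pos [0.396  0.3748 0.228 ] q [ 0.62  0.3   1.93 -0.25  0.49 -1.1 ] F [-0.3 -0.5 -2. ] w 0.022
delta [-0.09, 0.73, 2.86] [0.4, 0.0, -0.3]
```

Call:
{"name": "carry_out", "arguments": {"deltas": [[1,0.1,-0.25,0,0.4,0,0],[1,0.1,-0.27,0.04,0.4,0,0],[1,0,0,0.7,0.4,0,0],[1,0,0.25,1.4,0.4,0,0],[1,0,0.45,2,0.4,0,0],[1,-0.1,0.65,2.6,0.4,0,0],[1,-0.1,0.73,2.86,0.4,0,-0.3],[1,-0.1,0.73,2.86,0.4,0,-0.3]]}}

```text
time: 22.85
position: [0.4403, 0.3893, 0.172]
tool_rot: [0.559, 0.8, 0.178, 0.124]
ft_force: [0.5, -0.7, -2.6]
grip_width: 0.0224
```

```bash
python3 hang.py c .062 -.008 .0628 .002; python3 - <<'E'
from h import *
p,d=camera("top");p=p[90:230,20:180]
cv2.imwrite(f"pics/top9.png",cv2.resize(p[:,:,::-1],None,fx=4.2,fy=4.2,interpolation=cv2.INTER_CUBIC))
E
```

```text
[0.43776526 0.3879334  0.16345595]
t 22.9 pos [0.4403 0.3893 0.172 ] q [ 0.59  0.45  1.89 -0.27  0.38 -1.11] F [ 0.5 -0.7 -2.6] w 0.0224
delta [-0.02, -0.25, 0.26] [0.1, -0.1, 0.1]
```

View pics/top9.png

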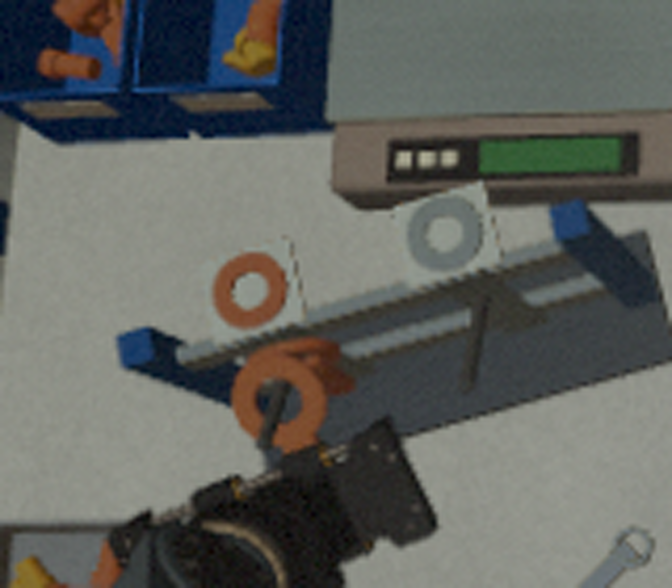

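Threaded (ring at about (280,395) with the arm through the bore). Release and retreat.

Call:
{"name": "carry_out", "arguments": {"deltas": [[1,0,-0.2,0.2,0,0,0],[1,0,-0.25,0.26,0,0,0],[0.2,0,-0.25,0.26,0,0,0],[0.1,0,-0.25,0.26,0,0,0],[0,0,-0.25,0.26,0,0,0],[0,0,-0.25,0.26,0,0,0]]}}

```text
time: 23.5
position: [0.438, 0.3888, 0.1647]
tool_rot: [0.559, 0.8, 0.179, 0.125]
ft_force: [0.7, 0.1, 0.1]
grip_width: 0.0417
```

Call:
{"name": "carry_out", "arguments": {"deltas": [[0,0,-0.3,-0.6,0,0,0],[0,0.1,-0.8,-1.8,0,0,0],[0,0.2,-1.6,-3,0,0,0],[0,0.2,-2.2,-5,0,0,0],[0,0.2,-2.6,-6.5,0,0,0],[0,0.2,-2.8,-7.5,0,0,0]]}}

```text
time: 24.1
position: [0.2999, 0.3435, 0.3063]
tool_rot: [0.559, 0.8, 0.18, 0.124]
ft_force: [0.7, 0.1, 0.1]
grip_width: 0.0433
```

```bash
python3 - <<'E'
from h import *
p,d=camera("top");np.savez("top2.npz",p=p,d=d)
cv2.imwrite(f"pics/top10.png",cv2.resize(p[90:290,20:412,::-1],None,fx=2,fy=2,interpolation=cv2.INTER_CUBIC))
cv2.imwrite(f"pics/top10b.png",cv2.resize(p[120:220,30:200,::-1],None,fx=4.6,fy=4.6,interpolation=cv2.INTER_CUBIC))
E
python3 go.py .39 .12 .3 81.9
```

```text
t 24.1 pos [0.2997 0.3439 0.3089] q [ 0.71  0.05  1.99 -0.23  0.7  -1.07] F [-0.9 -0.4  2. ] w 0.0435
delta [-9.66, 0.13, 0.42] [24.9, -6.5, 27.8]
```

View pics/top10.png

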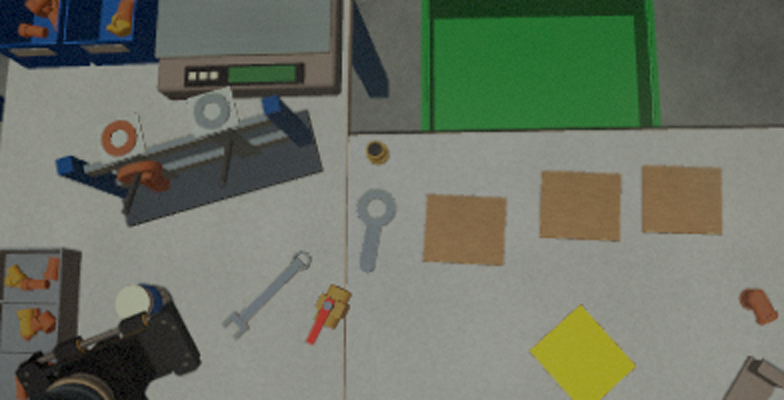

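View pics/top10b.png

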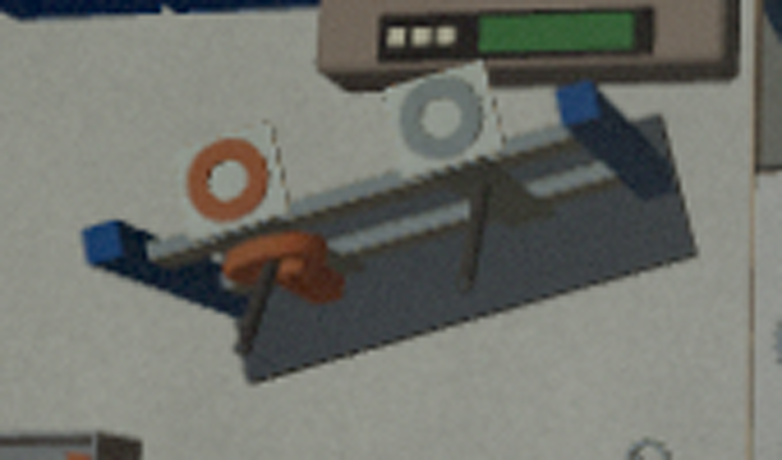

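```bash
python3 go.py .43 .1 .2 81.9
```

```text
t 24.1 pos [0.2997 0.3439 0.3089] q [ 0.71  0.05  1.99 -0.23  0.7  -1.07] F [-0.9 -0.4  2. ] w 0.0435
delta [-10.97, -0.48, 4.55] [24.9, -6.5, 27.8]
```

Call:
{"name": "carry_out", "arguments": {"deltas": [[0,-1,0,0,4,-1,4],[0,-2.5,0,0.4,9,-2,8],[0,-4,-0.1,1,13,-3,12],[0,-5.8,-0.2,1.8,17,-4,17],[0,-7.6,-0.3,2.8,21,-5,22],[0,-9.3,-0.4,3.7,24,-6,26],[0,-10.5,-0.5,4.4,25,-6.5,28],[0,-11,-0.5,4.55,25,-6.5,28]]}}

```text
time: 24.95
position: [0.4327, 0.0958, 0.1936]
tool_rot: [0.758, 0.652, -0.005, -0.001]
ft_force: [-0.7, 1.4, 0.9]
grip_width: 0.0434
```

Call:
{"name": "carry_out", "arguments": {"deltas": [[0,0,0,0,0,0,0],[0,0,0,0,0,0,0]]}}

```text
time: 25.15
position: [0.43, 0.0991, 0.1958]
tool_rot: [0.757, 0.653, -0.004, -0.001]
ft_force: [-0.3, -0.0, -0.3]
grip_width: 0.0437
```

```bash
python3 - <<'E'
from h import *
i=camera_info("wrist");p,d=camera("wrist"); np.savez("w5.npz",p=p,d=d,**i)
cv2.imwrite("pics/w5.png",cv2.resize(p[:,:,::-1],(800,600),interpolation=cv2.INTER_CUBIC))
E
python3 go.py .4318 .0984 .004 81.9
```

```text
t 25.2 pos [0.4299 0.0995 0.1961] q [-0.02  0.33  1.9  -0.01  0.92 -1.45] F [-0.1  0.9 -0.2] w 0.0437
delta [0.01, 0.13, 7.68] [-0.3, 0.3, -0.2]
```

View pics/w5.png

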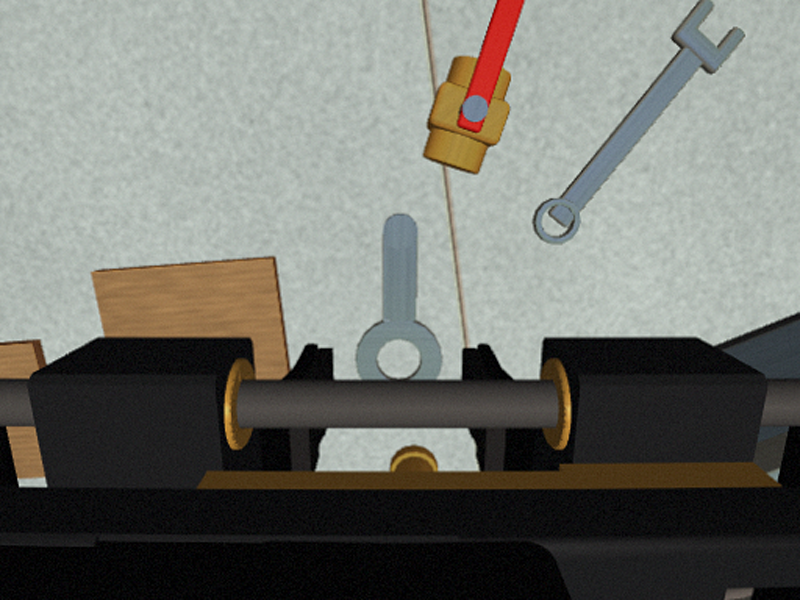

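Call:
{"name": "carry_out", "arguments": {"deltas": [[0,0,0,2,0,0,0],[0,0,0.05,4,0,0,0],[0,0,0.05,5.5,0,0,0],[0,0,0.05,6.5,0,0,0],[0,0,0.05,7.1,0,0,0],[0,0,0.05,7.5,0,0,0],[0,0,0.05,7.68,0,0,0],[0,0,0.05,7.68,0,0,0]]}}

```text
time: 26.0
position: [0.4308, 0.0981, 0.0039]
tool_rot: [0.757, 0.654, -0.004, -0.0]
ft_force: [-0.6, -0.3, 0.1]
grip_width: 0.0438
```

Call:
{"name": "carry_out", "arguments": {"deltas": [[1,0,0,0,0,0,0],[1,0,0,0,0,0,0],[1,0,0,0,0,0,0],[1,0,0,0,0,0,0],[1,0,0,0,0,0,0],[1,0,0,0,0,0,0]], "force": 55}}

```text
time: 26.6
position: [0.4312, 0.0975, 0.0041]
tool_rot: [0.757, 0.653, -0.003, -0.0]
ft_force: [-0.2, 2.6, 6.5]
grip_width: 0.0228
```

Call:
{"name": "carry_out", "arguments": {"deltas": [[1,0,0,-0.4,0,0,0],[1,0,0,-1,0,0,0],[1,0,0,-2,0,0,0],[1,0,0,-3.5,0,0,0],[1,0,0,-5,0,0,0],[1,0,0,-7,0,0,0],[1,0,0,-9,0,0,0],[1,0,0,-10,0,0,0]]}}

```text
time: 27.4
position: [0.4331, 0.0984, 0.2577]
tool_rot: [0.757, 0.653, -0.002, 0.002]
ft_force: [0.4, -0.1, -2.1]
grip_width: 0.0227
```

```bash
python3 held.py; python3 hang.py s .24
```

```text
n 2183 slope deg 0.5132048804313357 top z at grip -0.0033538235504723536 ymin -0.04239975841668655 x mid 4.969274528427402e-06
bore in tool [0.     0.0636 0.0012]
[0.35920838 0.22156224 0.29308068]
t 27.4 pos [0.4349 0.0985 0.2601] q [-0.03  0.23  1.82 -0.01  1.09 -1.45] F [ 1.3 -0.1 -0.8] w 0.0222
delta [4.42, -3.71, -1.36] [-24.2, 6.5, -27.9]
```

Call:
{"name": "carry_out", "arguments": {"deltas": [[1,0.3,-0.5,-0.6,-2,1,-3],[1,0.8,-1.1,-1.1,-6,2,-7],[1,1.5,-1.8,-1.4,-10,3,-12],[1,2.3,-2.4,-1.5,-14,4,-16],[1,3.1,-3,-1.5,-18,5,-21],[1,3.8,-3.4,-1.4,-22,6,-25],[1,4.4,-3.7,-1.4,-24.2,6.5,-28],[1,4.4,-3.7,-1.4,-24.2,6.5,-28]]}}

```text
time: 28.25
position: [0.3528, 0.221, 0.2861]
tool_rot: [0.56, 0.802, 0.172, 0.117]
ft_force: [-0.5, -0.4, -2.1]
grip_width: 0.0224
```

```bash
python3 hang.py s .14 0 .0634 .001
```

```text
[0.4266946  0.23988092 0.22310726]
t 28.2 pos [0.3528 0.221  0.2861] q [ 0.26 -0.01  2.11  0.08  0.62 -1.72] F [-0.5 -0.4 -2.1] w 0.0224
delta [-0.33, 1.75, 3.54] [-1.0, -0.4, 0.1]
```

Call:
{"name": "carry_out", "arguments": {"deltas": [[1,-0.1,0.2,0.4,-0.5,0,0],[1,-0.1,0.5,1.1,-1,0,0],[1,-0.2,0.9,1.9,-1,0,0],[1,-0.3,1.3,2.7,-1,0,0],[1,-0.33,1.6,3.3,-1,-0.4,0],[1,-0.33,1.75,3.54,-1,-0.4,0],[1,-0.33,1.75,3.54,-1,-0.4,0]]}}

```text
time: 28.95
position: [0.432, 0.2393, 0.2249]
tool_rot: [0.56, 0.799, 0.178, 0.126]
ft_force: [-0.5, 0.4, -2.1]
grip_width: 0.0225
```

```bash
python3 hang.py s .14 0 .0634 .001; python3 hang.py s .06 0 .0634 .001; python3 - <<'E'
from h import *
p,d=camera("top");p=p[90:230,20:180]
cv2.imwrite(f"pics/top11.png",cv2.resize(p[:,:,::-1],None,fx=4.2,fy=4.2,interpolation=cv2.INTER_CUBIC))
E
```

```text
[0.4266946  0.23988092 0.22310726]
t 28.9 pos [0.432  0.2393 0.2249] q [ 0.26  0.23  2.07  0.09  0.41 -1.74] F [-0.5  0.4 -2.1] w 0.0225
delta [0.09, -0.2, -0.02] [0.2, 0.1, -0.0]
[0.48127381 0.25475068 0.16653872]
t 28.9 pos [0.432  0.2393 0.2249] q [ 0.26  0.23  2.07  0.09  0.41 -1.74] F [-0.5  0.4 -2.1] w 0.0225
delta [-0.08, 0.87, 2.99] [0.2, 0.1, -0.0]
```

View pics/top11.png

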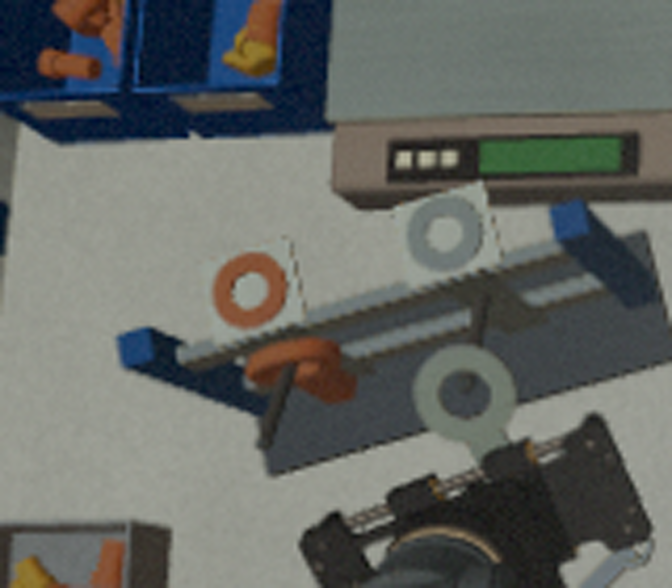

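Ring bore at (465,395), arm tip at (466,388) showing inside it; a small correction, then thread.

Call:
{"name": "carry_out", "arguments": {"deltas": [[1,0.1,-0.2,0,0.2,0,0],[1,0.05,-0.1,0.3,0.2,0,0],[1,0,0.1,0.9,0.2,0,0],[1,0,0.3,1.5,0.2,0,0],[1,0,0.5,2.1,0.2,0,0],[1,-0.05,0.75,2.7,0.2,0,0],[1,-0.08,0.87,2.99,0.2,0,0],[1,-0.08,0.87,2.99,0.2,0,0]]}}

```text
time: 29.8
position: [0.4814, 0.2554, 0.1672]
tool_rot: [0.56, 0.799, 0.178, 0.126]
ft_force: [0.2, -0.1, -2.8]
grip_width: 0.0222
```

```bash
python3 hang.py s .057 -.008 .0634 .001; python3 - <<'E'
from h import *
p,d=camera("top");p=p[90:230,20:180]
cv2.imwrite(f"pics/top12.png",cv2.resize(p[:,:,::-1],None,fx=4.2,fy=4.2,interpolation=cv2.INTER_CUBIC))
E
```

```text
[0.4778626  0.25382132 0.15876054]
t 29.8 pos [0.4814 0.2554 0.1672] q [ 0.26  0.41  2.02  0.12  0.28 -1.77] F [ 0.2 -0.1 -2.8] w 0.0222
delta [-0.01, -0.28, 0.24] [0.1, 0.1, -0.0]
```

View pics/top12.png

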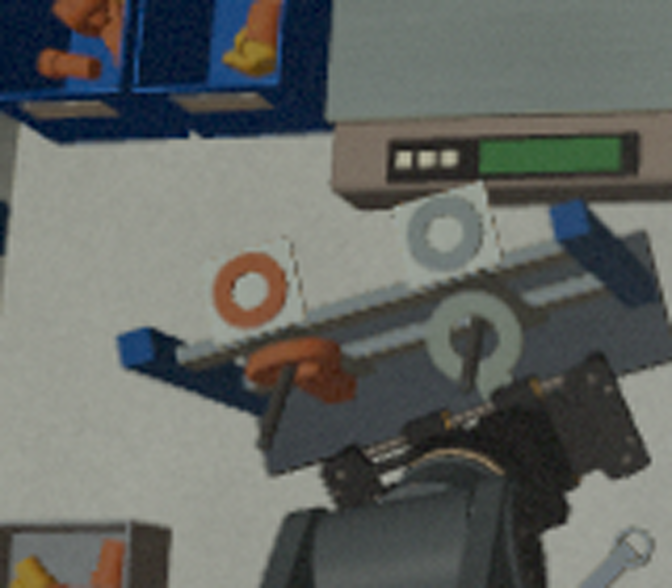

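Call:
{"name": "carry_out", "arguments": {"deltas": [[1,0,-0.2,0.2,0,0,0],[1,0,-0.28,0.24,0,0,0],[0.2,0,-0.28,0.24,0,0,0],[0.1,0,-0.28,0.24,0,0,0],[0,0,-0.28,0.24,0,0,0],[0,0,-0.28,0.24,0,0,0]]}}

```text
time: 30.45
position: [0.478, 0.2543, 0.1599]
tool_rot: [0.56, 0.799, 0.178, 0.126]
ft_force: [-0.2, -0.2, -0.4]
grip_width: 0.0415
```

Call:
{"name": "carry_out", "arguments": {"deltas": [[0,0,-0.3,-0.6,0,0,0],[0,0.1,-0.8,-1.8,0,0,0],[0,0.1,-1.6,-3,0,0,0],[0,0.1,-2,-4,0,0,0],[0,0.1,-2.4,-5,0,0,0],[0,0.1,-2.5,-5.5,0,0,0]]}}

```text
time: 31.05
position: [0.3666, 0.217, 0.2583]
tool_rot: [0.56, 0.799, 0.178, 0.126]
ft_force: [0.4, 0.4, -0.5]
grip_width: 0.0435
```

```bash
python3 go.py .4 -.02 .26 90;  python3 - <<'E'
from h import *
p,d=camera("top");np.savez("top3.npz",p=p,d=d)
cv2.imwrite(f"pics/top13.png",cv2.resize(p[90:290,20:412,::-1],None,fx=2,fy=2,interpolation=cv2.INTER_CUBIC))
cv2.imwrite(f"pics/top13b.png",cv2.resize(p[120:220,30:200,::-1],None,fx=4.6,fy=4.6,interpolation=cv2.INTER_CUBIC))
E
```

```text
t 31.1 pos [0.3666 0.217  0.2583] q [ 0.24  0.06  2.16  0.1   0.49 -1.76] F [ 0.4  0.4 -0.5] w 0.0435
delta [-9.37, -1.77, -0.89] [25.0, -4.3, 19.7]
```

View pics/top13.png

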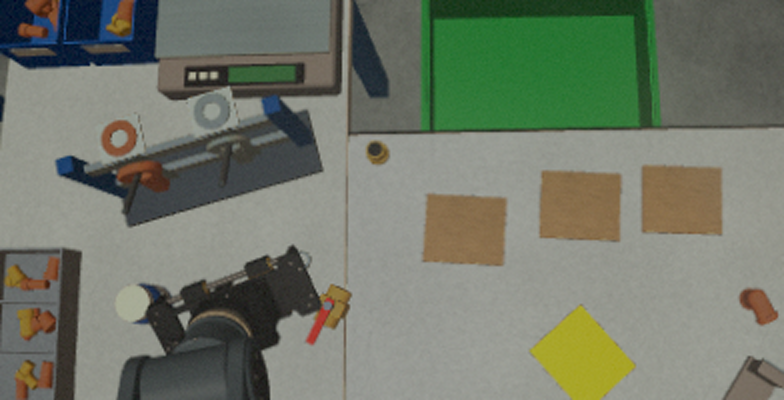

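View pics/top13b.png

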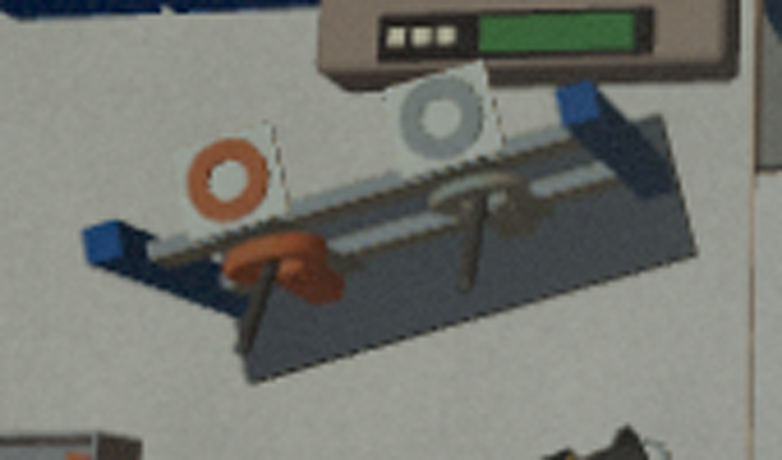

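```bash
cat > pads.py <<'E'
from m import *
i=camera_info("top"); p,d=camera("top")
hsv=cv2.cvtColor(p,cv2.COLOR_RGB2HSV).astype(int);H,S=hsv[...,0],hsv[...,1]
roi=np.zeros(H.shape,bool); roi[135:240,205:410]=1
for o in rect(roi&(S>80)&(H<23)&(H>10),i,.010,"pad"): print(*o)
E
python3 pads.py; python3 go.py .40 -.1 .2 90
```

```text
pad [360. 190.] ctr [ 0.4975 -0.407 ] size [128. 109.] ang 87.1 1302
pad [310. 193.] ctr [ 0.491  -0.2404] size [126. 108.] ang 87.5 1310
pad [252. 205.] ctr [ 0.4552 -0.0537] size [127. 108.] ang 85.9 1308
t 31.1 pos [0.3682 0.2174 0.2589] q [ 0.24  0.06  2.16  0.1   0.49 -1.76] F [2.  1.  0.2] w 0.0433
delta [-12.36, -3.86, 0.81] [25.2, -4.3, 19.7]
```

Call:
{"name": "carry_out", "arguments": {"deltas": [[-0.6,-1.3,-0.4,0,4,-0.5,3],[-0.6,-2.8,-0.9,0,8,-1,6],[-0.6,-4.5,-1.4,0,13,-2,10],[-0.6,-6.2,-2,0.2,17,-3,14],[-0.6,-8,-2.6,0.4,21,-4,17],[-0.6,-10,-3.2,0.6,25,-4.3,19.7],[-0.6,-11.5,-3.7,0.8,25,-4.3,19.7],[-0.6,-12.4,-3.9,0.8,25,-4.3,19.7]]}}

```text
time: 31.95
position: [0.4006, -0.1049, 0.1966]
tool_rot: [0.708, 0.706, -0.001, -0.0]
ft_force: [-0.0, -0.2, -0.7]
grip_width: 0.0696
```

```bash
python3 go.py .405 -.24 .1 90;python3 go.py .405 -.24 .004 90
```

```text
t 31.9 pos [ 0.4006 -0.1049  0.1966] q [-0.53  0.29  1.96 -0.    0.89 -2.09] F [-0.  -0.2 -0.7] w 0.0696
delta [-5.4, 0.2, 3.87] [-0.1, 0.1, -0.2]
t 31.9 pos [ 0.4006 -0.1049  0.1966] q [-0.53  0.29  1.96 -0.    0.89 -2.09] F [-0.  -0.2 -0.7] w 0.0696
delta [-5.4, 0.21, 7.71] [-0.1, 0.1, -0.2]
```

Call:
{"name": "carry_out", "arguments": {"deltas": [[-0.6,-1.5,0,0.5,0,0,0],[-0.6,-3.2,0.1,1.8,0,0,0],[-0.6,-4.8,0.2,3.5,0,0,0],[-0.6,-5.4,0.2,5.3,0,0,0],[-0.6,-5.4,0.2,6.6,0,0,0],[-0.6,-5.4,0.2,7.4,0,0,0],[-0.6,-5.4,0.2,7.7,0,0,0],[-0.6,-5.4,0.2,7.7,0,0,0]]}}

```text
time: 32.75
position: [0.4036, -0.2363, 0.0044]
tool_rot: [0.707, 0.707, -0.001, -0.001]
ft_force: [0.8, 0.6, 0.0]
grip_width: 0.0693
```

```bash
python3 go.py .64 -.24 .005 90; python3 pads.py
```

```text
t 32.8 pos [ 0.4036 -0.2363  0.0044] q [-0.77  0.73  1.97 -0.    0.44 -2.34] F [0.8 0.6 0. ] w 0.0693
delta [-0.14, 9.46, -0.05] [-0.2, -0.0, -0.1]
pad [370. 183.] ctr [ 0.5287 -0.4424] size [130.  63.] ang 46.3 416
```

Call:
{"name": "carry_out", "arguments": {"deltas": [[-0.6,-0.1,0.4,0,0,0,0],[-0.6,-0.1,0.9,0,0,0,0],[-0.6,-0.1,1.5,0,0,0,0],[-0.6,-0.1,2.2,0,0,0,0],[-0.6,-0.1,2.9,0,0,0,0],[-0.6,-0.1,3.6,0,0,0,0],[-0.6,-0.1,4.3,0,0,0,0],[-0.6,-0.1,5,0,0,0,0]]}}

```text
time: 33.6
position: [0.5315, -0.2392, 0.0074]
tool_rot: [0.707, 0.707, -0.0, 0.002]
ft_force: [-0.8, 0.4, 0.5]
grip_width: 0.0694
```

```bash
python3 go.py .64 -.24 .005 90; python3 - <<'E'
from h import *
p,d=camera("scene");cv2.imwrite("pics/s20.png",cv2.resize(p[120:384,120:440,::-1],None,fx=2.2,fy=2.2,interpolation=cv2.INTER_CUBIC))
E
```

```text
t 33.6 pos [ 0.5315 -0.2392  0.0074] q [-0.61  0.79  1.68 -0.    0.67 -2.18] F [-0.8  0.4  0.5] w 0.0694
delta [-0.03, 4.34, 0.1] [0.1, 0.2, 0.0]
```

View pics/s20.png

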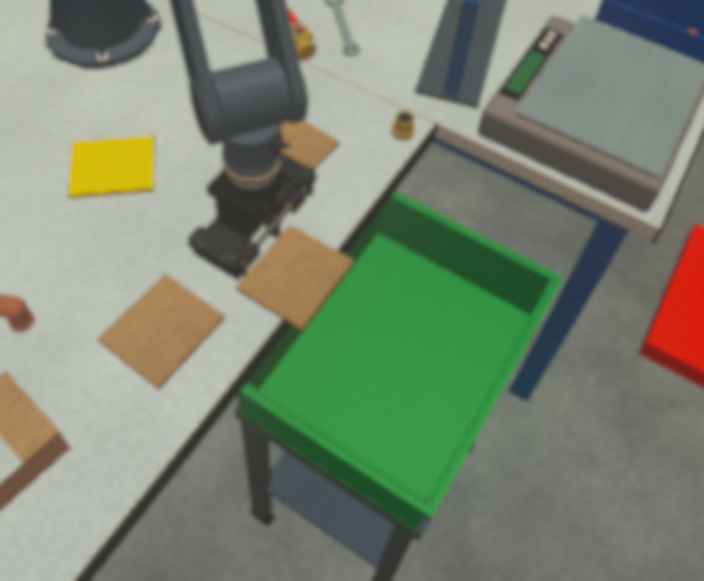

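Call:
{"name": "carry_out", "arguments": {"deltas": [[-0.6,0,0.6,0.1,0,0,0],[-0.6,0,1.3,0.1,0,0,0],[-0.6,0,2,0.1,0,0,0],[-0.6,0,2.7,0.1,0,0,0],[-0.6,0,3.4,0.1,0,0,0],[-0.6,0,4,0.1,0,0,0],[-0.6,0,4.3,0.1,0,0,0],[-0.6,0,4.3,0.1,0,0,0]]}}

```text
time: 34.45
position: [0.6379, -0.2391, 0.0041]
tool_rot: [0.707, 0.707, -0.0, 0.001]
ft_force: [0.2, 0.1, 0.6]
grip_width: 0.0698
```

```bash
python3 go.py .64 -.24 .15 90; python3 - <<'E'
from h import *
p,d=camera("scene");cv2.imwrite("pics/s21.png",cv2.resize(p[120:384,120:440,::-1],None,fx=2.2,fy=2.2,interpolation=cv2.INTER_CUBIC))
E
```

```text
t 34.5 pos [ 0.6379 -0.2391  0.0041] q [-0.52  0.87  1.41 -0.    0.85 -2.09] F [0.2 0.1 0.6] w 0.0698
delta [-0.05, 0.09, -5.84] [0.1, 0.1, 0.0]
```

View pics/s21.png

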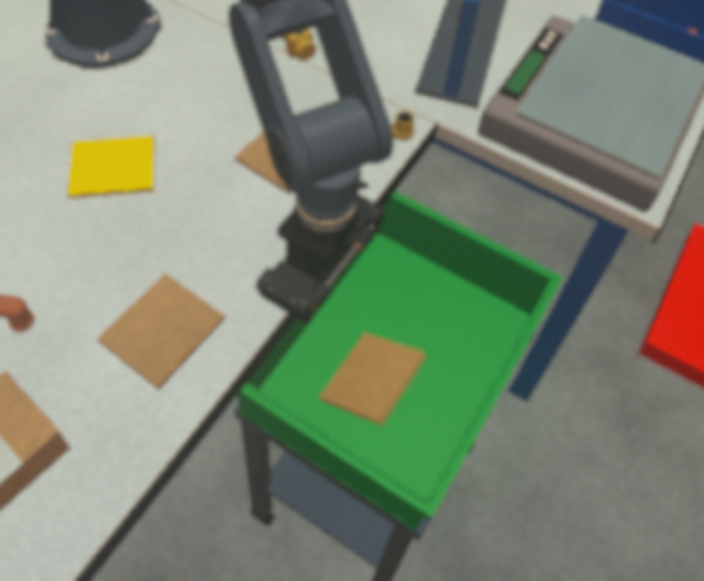

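Call:
{"name": "carry_out", "arguments": {"deltas": [[-0.6,0,-0.5,-1,0,0,0],[-0.6,0,-1.2,-2.5,0,0,8],[-0.6,0,-2,-4,0,0,16],[-0.6,0.8,-3,-5,0,0,24],[-0.6,2,-4,-5.5,0,0,32],[-0.6,3.4,-4.6,-5.5,0,0,40],[-0.6,4.8,-5,-5.5,0,0,48],[-0.6,6,-5.2,-5.5,0,0,56]]}}

```text
time: 35.3
position: [0.5037, -0.0872, 0.141]
tool_rot: [0.957, 0.289, -0.002, -0.001]
ft_force: [-0.0, -0.2, -0.2]
grip_width: 0.0697
```

```bash
python3 go.py .497 -.51 .12 2; python3 pads.py
```

```text
t 35.3 pos [ 0.5037 -0.0872  0.141 ] q [-0.39  0.5   1.79 -0.    0.85 -0.97] F [-0.  -0.2 -0.2] w 0.0697
delta [-9.57, 13.95, 0.84] [-0.1, 0.2, 31.6]
pad [302. 140.] ctr [ 0.6656 -0.2204] size [109.  38.] ang 89.0 386
pad [360. 190.] ctr [ 0.4973 -0.407 ] size [128. 108.] ang 87.1 1273
```

```bash
python3 go.py .457 .036 .10 -4;python3 go.py .457 .036 .0045 -4
```

```text
t 35.4 pos [ 0.5017 -0.0827  0.1407] q [-0.38  0.5   1.8   0.    0.85 -0.97] F [-1.8  3.1 -0.9] w 0.07
delta [1.12, -4.94, 1.66] [-0.3, 0.3, 37.4]
t 35.4 pos [ 0.5017 -0.0827  0.1407] q [-0.38  0.5   1.8   0.    0.85 -0.97] F [-1.8  3.1 -0.9] w 0.07
delta [1.14, -4.91, 5.48] [-0.3, 0.3, 37.4]
```

Call:
{"name": "carry_out", "arguments": {"deltas": [[-0.6,0.2,-1,0,0,0,8],[-0.6,0.5,-2,0.3,0,0,16],[-0.6,0.8,-3,0.6,0,0,24],[-0.6,1,-4,1,0,0,32],[-0.6,1.1,-4.9,1.4,0,0,37.4],[-0.6,1.1,-4.9,1.6,0,0,37.4],[-0.6,1.1,-4.9,1.6,0,0,37.4]]}}

```text
time: 36.05
position: [0.4604, 0.0278, 0.1003]
tool_rot: [1.0, -0.029, -0.001, 0.0]
ft_force: [0.7, -0.8, -0.3]
grip_width: 0.0694
```

```bash
python3 go.py .457 .036 .0045 -4; python3 - <<'E'
from h import *
p,d=camera("top");cv2.imwrite("pics/top22.png",cv2.resize(p[120:260,190:400,::-1],None,fx=3.5,fy=3.5,interpolation=cv2.INTER_CUBIC))
E
```

```text
t 36.0 pos [0.4604 0.0278 0.1003] q [-0.18  0.52  1.95 -0.    0.67 -0.12] F [ 0.7 -0.8 -0.3] w 0.0694
delta [-0.14, -0.32, 3.83] [0.1, 0.1, 0.7]
```

View pics/top22.png

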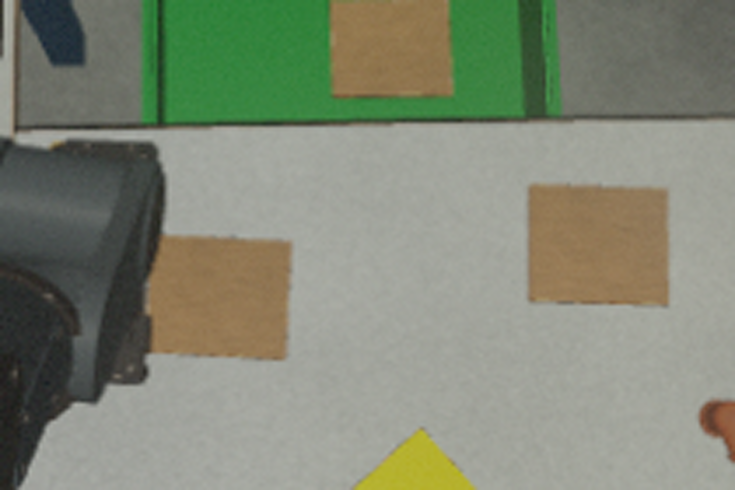

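Call:
{"name": "carry_out", "arguments": {"deltas": [[-0.6,-0.1,-0.3,0.6,0,0,0.7],[-0.6,-0.1,-0.3,1.6,0,0,0.7],[-0.6,-0.1,-0.3,2.6,0,0,0.7],[-0.6,-0.1,-0.3,3.4,0,0,0.7],[-0.6,-0.1,-0.3,3.8,0,0,0.7],[-0.6,-0.1,-0.3,3.8,0,0,0.7]]}}

```text
time: 36.7
position: [0.4591, 0.0347, 0.0048]
tool_rot: [0.999, -0.037, -0.001, 0.0]
ft_force: [-0.1, -0.5, 0.4]
grip_width: 0.0693
```

Call:
{"name": "carry_out", "arguments": {"deltas": [[-0.6,0,0.2,0,0,0,0],[-0.6,0,0.6,0,0,0,0],[-0.6,0,1,0,0,0,0],[-0.6,0,1.4,0,0,0,0],[-0.6,0,1.9,0,0,0,0],[-0.6,0,2.3,0,0,0,0],[-0.6,0,2.6,0,0,0,0],[-0.6,0,2.7,0,0,0,0]]}}

```text
time: 37.5
position: [0.454, -0.0329, 0.0057]
tool_rot: [0.999, -0.037, -0.0, 0.0]
ft_force: [-0.3, 0.3, 1.1]
grip_width: 0.0695
```

Call:
{"name": "carry_out", "arguments": {"deltas": [[-0.6,0,-0.4,0,0,0,0],[-0.6,0,-0.8,-0.8,0,0,0],[-0.6,0,-0.8,-2.5,0,0,-8],[-0.6,-1,-0.8,-4,0,0,-16],[-0.6,-2,-0.4,-5,0,0,-24],[-0.6,-3,0.5,-5.5,0,0,-32],[-0.6,-3.5,1.4,-5.5,0,0,-40],[-0.6,-3.5,2,-5.5,0,0,-48]]}}

```text
time: 38.3
position: [0.3609, -0.0743, 0.1438]
tool_rot: [0.926, 0.376, -0.001, -0.0]
ft_force: [0.9, 0.7, -0.1]
grip_width: 0.0697
```

```bash
python3 go.py .37 -.1 .08 86; python3 pads.py; python3 - <<'E'
from h import *
p,d=camera("top");cv2.imwrite("pics/top23.png",cv2.resize(p[120:260,190:400,::-1],None,fx=3.5,fy=3.5,interpolation=cv2.INTER_CUBIC))
E
```

```text
t 38.3 pos [ 0.3609 -0.0743  0.1438] q [-0.51  0.35  2.13 -0.    0.67 -1.28] F [ 0.9  0.7 -0.1] w 0.0697
delta [-0.45, 1.0, 2.55] [-0.1, 0.1, -41.8]
pad [301. 141.] ctr [ 0.6639 -0.2204] size [109.  41.] ang 89.0 398
pad [360. 190.] ctr [ 0.4973 -0.407 ] size [128. 108.] ang 87.1 1291
pad [272. 200.] ctr [ 0.451  -0.1084] size [127. 107.] ang 85.8 825
```

View pics/top23.png

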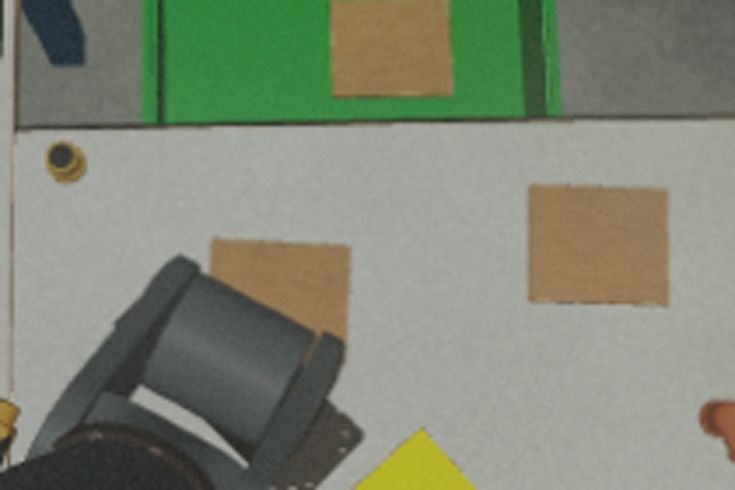

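```bash
python3 - <<'E'
from plan import *
for x in (.37,.375): print(ik(np.array([x,-.105,.0045]),tgt(86),[-.6,.7,2.2,0,.3,-2.1]))
E
python3 go.py .372 -.105 .0045 86
```

```text
(array([-5.69187565e-01,  7.15971787e-01,  2.18779689e+00, -5.27750163e-08,
        2.37824007e-01, -2.07017067e+00]), np.float64(1.2524113190416643e-08))
(array([-5.61960630e-01,  7.15455762e-01,  2.17540371e+00, -9.57739958e-09,
        2.50733191e-01, -2.06294378e+00]), np.float64(2.9323744735166365e-09))
t 38.4 pos [ 0.3634 -0.0758  0.1436] q [-0.51  0.35  2.12 -0.    0.67 -1.27] F [ 0.5 -0.2  1.1] w 0.0695
delta [-0.55, 1.08, 5.57] [0.0, 0.1, -42.2]
```

Call:
{"name": "carry_out", "arguments": {"deltas": [[-0.6,-0.2,0.3,0,0,0,-8],[-0.6,-0.4,0.6,0,0,0,-16],[-0.6,-0.55,1,0.3,0,0,-24],[-0.6,-0.55,1.08,0.8,0,0,-32],[-0.6,-0.55,1.08,1.5,0,0,-40],[-0.6,-0.55,1.08,2.3,0,0,-42],[-0.6,-0.55,1.08,3,0,0,-42],[-0.6,-0.55,1.08,3,0,0,-42]]}}

```text
time: 39.2
position: [0.371, -0.1025, 0.0667]
tool_rot: [0.733, 0.681, -0.001, -0.003]
ft_force: [-0.2, 0.0, -0.7]
grip_width: 0.0694
```

```bash
python3 go.py .372 -.105 .0045 86; python3 - <<'E'
from h import *
p,d=camera("wrist");cv2.imwrite("pics/w23.png",p[:,:,::-1])
E
```

```text
t 39.2 pos [ 0.371  -0.1025  0.0667] q [-0.56  0.55  2.15 -0.    0.44 -2.06] F [-0.2  0.  -0.7] w 0.0694
delta [-0.1, 0.06, 2.49] [-0.3, -0.1, -0.2]
```

View pics/w23.png

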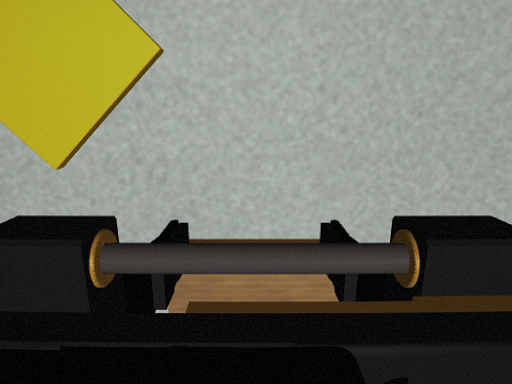

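```bash
python3 - <<'E'
from m import *
i=camera_info("wrist"); print(onplane(i,[[240,200],[240,310]],.01))
print(get_obs()["position"])
E
```

```text
[[ 0.3916 -0.1436  0.01  ]
 [ 0.3975 -0.0647  0.01  ]]
[ 0.3714 -0.1028  0.0675]
```

Call:
{"name": "carry_out", "arguments": {"deltas": [[-0.6,-0.1,-0.15,0.6,0,0,0],[-0.6,-0.1,-0.15,1.4,0,0,0],[-0.6,-0.1,-0.15,2,0,0,0],[-0.6,-0.1,-0.15,2.4,0,0,0],[-0.6,-0.1,-0.15,2.5,0,0,0],[-0.6,-0.1,-0.15,2.5,0,0,0]]}}

```text
time: 39.85
position: [0.3683, -0.1063, 0.0061]
tool_rot: [0.732, 0.681, -0.001, 0.0]
ft_force: [0.8, -0.8, -0.4]
grip_width: 0.0696
```

Call:
{"name": "carry_out", "arguments": {"deltas": [[-0.6,0,0.4,0,0,0,0],[-0.6,0,0.9,0,0,0,0],[-0.6,0,1.5,0,0,0,0],[-0.6,0,2.2,0,0,0,0],[-0.6,0,2.9,0,0,0,0],[-0.6,0,3.6,0,0,0,0],[-0.6,0,4.3,0,0,0,0],[-0.6,0,5,0,0,0,0]]}}

```text
time: 40.65
position: [0.4941, -0.1155, 0.0069]
tool_rot: [0.732, 0.681, -0.0, 0.001]
ft_force: [-0.5, -0.6, 0.3]
grip_width: 0.0698
```

```bash
python3 go.py .64 -.12 .0045 88; python3 - <<'E'
from h import *
p,d=camera("scene");cv2.imwrite("pics/s24.png",cv2.resize(p[120:384,120:440,::-1],None,fx=2.2,fy=2.2,interpolation=cv2.INTER_CUBIC))
E
```

```text
t 40.6 pos [ 0.4941 -0.1155  0.0069] q [-0.45  0.74  1.87 -0.    0.53 -1.95] F [-0.5 -0.6  0.3] w 0.0698
delta [0.24, 5.83, 0.1] [0.0, 0.1, -2.2]
```

View pics/s24.png

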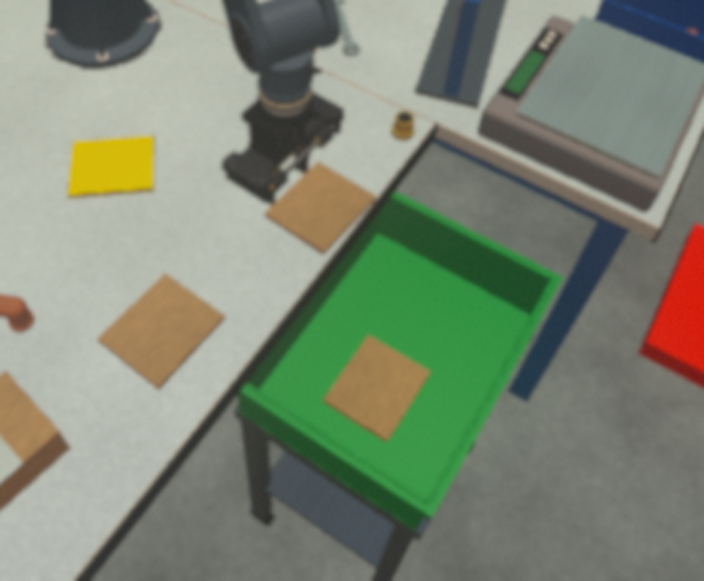

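Call:
{"name": "carry_out", "arguments": {"deltas": [[-0.6,0,0.5,0.1,0,0,0],[-0.6,0,1.1,0.1,0,0,0],[-0.6,0,1.8,0.1,0,0,0],[-0.6,0,2.5,0.1,0,0,0],[-0.6,0,3.2,0.1,0,0,0],[-0.6,0,3.9,0.1,0,0,0],[-0.6,0,4.6,0.1,0,0,0],[-0.6,0,5.2,0.1,0,0,0]]}}

```text
time: 41.5
position: [0.6234, -0.1249, 0.0041]
tool_rot: [0.732, 0.681, -0.0, 0.001]
ft_force: [0.1, -0.6, -0.3]
grip_width: 0.0696
```

Call:
{"name": "carry_out", "arguments": {"deltas": [[-0.6,0,0.4,0,0,0,0],[-0.6,0,0.7,0,0,0,0],[-0.6,0,0.7,0,0,0,0],[-0.6,0,0.7,0,0,0,0]]}}

```text
time: 41.9
position: [0.6389, -0.126, 0.003]
tool_rot: [0.732, 0.681, -0.001, -0.001]
ft_force: [0.9, 0.2, 0.0]
grip_width: 0.0698
```

```bash
python3 go.py .5 -.3 .15 88; python3 - <<'E'
from h import *
p,d=camera("scene");cv2.imwrite("pics/s25.png",cv2.resize(p[120:384,120:440,::-1],None,fx=2.2,fy=2.2,interpolation=cv2.INTER_CUBIC))
E
```

```text
t 41.9 pos [ 0.6389 -0.126   0.003 ] q [-0.37  0.85  1.49 -0.    0.8  -1.86] F [0.9 0.2 0. ] w 0.0698
delta [-7.35, -5.05, -5.87] [-0.1, 0.0, -2.2]
```

View pics/s25.png

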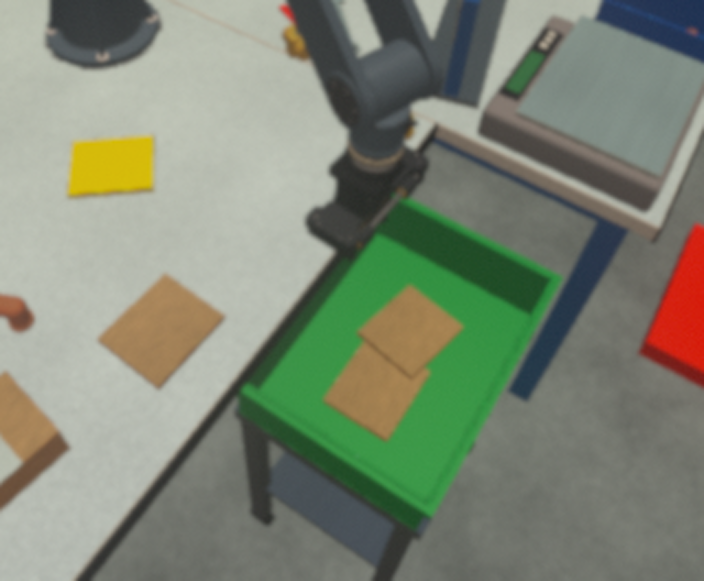

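Call:
{"name": "carry_out", "arguments": {"deltas": [[-0.6,0,-0.5,-1,0,0,0],[-0.6,-0.5,-1.5,-2.5,0,0,8],[-0.6,-1.5,-2.5,-4,0,0,16],[-0.6,-3,-3.5,-5,0,0,24],[-0.6,-4.8,-4.4,-5.5,0,0,32],[-0.6,-6.6,-5,-5.5,0,0,40],[-0.6,-8.4,-5.2,-5.5,0,0,48],[-0.6,-10,-5.3,-5.5,0,0,56]]}}

```text
time: 42.75
position: [0.4876, -0.3677, 0.1413]
tool_rot: [0.967, 0.254, -0.001, 0.0]
ft_force: [0.4, 0.2, -1.1]
grip_width: 0.0696
```

```bash
python3 go.py .498 -.512 .11 -3; python3 pads.py
```

```text
t 42.8 pos [ 0.4876 -0.3677  0.1413] q [-0.83  0.61  1.54 -0.    0.99 -1.34] F [ 0.4  0.2 -1.1] w 0.0696
delta [-2.47, 5.23, 1.26] [0.0, 0.1, 32.4]
pad [298. 140.] ctr [ 0.6642 -0.2022] size [146.  41.] ang 89.0 466
```

Call:
{"name": "carry_out", "arguments": {"deltas": [[-0.6,-0.5,1,0,0,0,8],[-0.6,-1,2.2,0.2,0,0,16],[-0.6,-1.6,3.4,0.4,0,0,24],[-0.6,-2.2,4.6,0.8,0,0,32],[-0.6,-2.5,5.2,1.2,0,0,32.4],[-0.6,-2.5,5.2,1.2,0,0,32.4],[-0.6,-2.5,5.2,1.2,0,0,32.4]]}}

```text
time: 43.5
position: [0.4992, -0.5083, 0.1102]
tool_rot: [1.0, -0.022, -0.001, -0.001]
ft_force: [0.7, -0.4, -0.1]
grip_width: 0.07
```

```bash
python3 go.py .498 -.512 .0045 -3; python3 - <<'E'
from h import *
for n in("top","scene"):
    p,d=camera(n);p=p[120:260,190:400] if n=="top" else p[120:384,60:400]
    cv2.imwrite(f"pics/{n}26.png",cv2.resize(p[:,:,::-1],None,fx=3.5 if n=="top" else 2.2,fy=3.5 if n=="top" else 2.2,interpolation=cv2.INTER_CUBIC))
E
```

```text
t 43.5 pos [ 0.4992 -0.5083  0.1102] q [-0.95  0.77  1.28 -0.    1.1  -0.91] F [ 0.7 -0.4 -0.1] w 0.07
delta [-0.03, 0.16, 4.23] [-0.1, 0.2, 0.5]
```

View pics/top26.png

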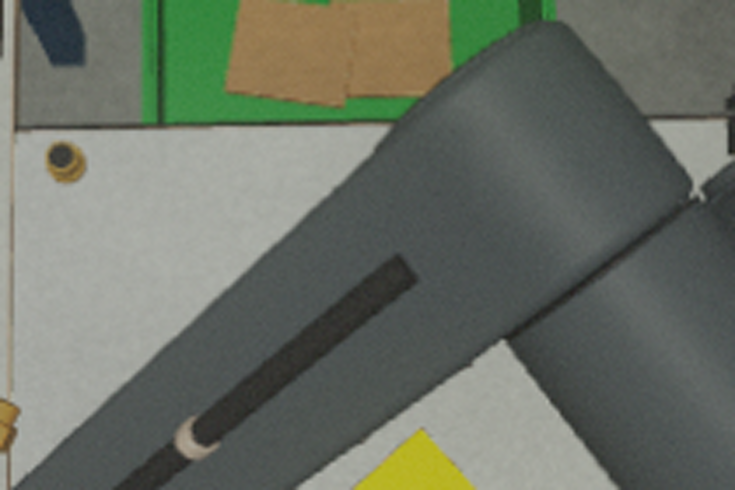

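View pics/scene26.png

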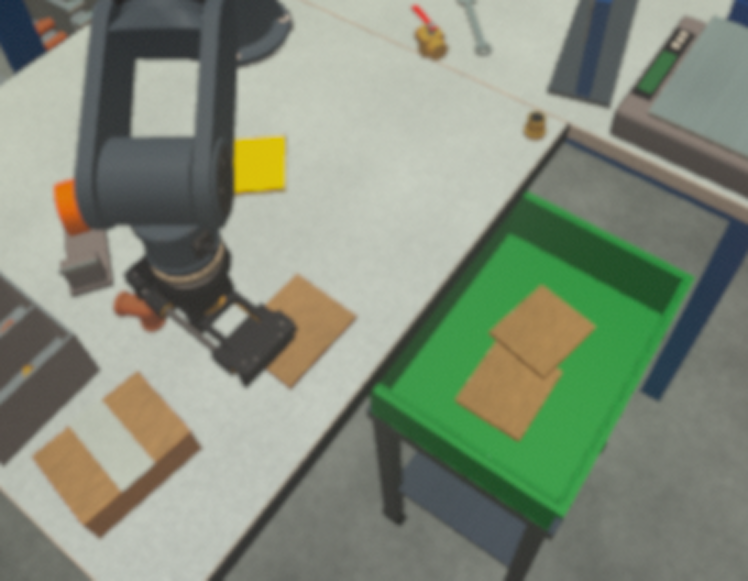

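Call:
{"name": "carry_out", "arguments": {"deltas": [[-0.6,0,0.15,0.7,0,0,0],[-0.6,0,0.15,1.8,0,0,0],[-0.6,0,0.15,2.9,0,0,0],[-0.6,0,0.15,3.7,0,0,0],[-0.6,0,0.15,4.15,0,0,0],[-0.6,0,0.15,4.2,0,0,0]]}}

```text
time: 44.2
position: [0.499, -0.5119, 0.0037]
tool_rot: [1.0, -0.022, -0.002, -0.001]
ft_force: [0.6, -0.1, 0.4]
grip_width: 0.0696
```

```bash
python3 go.py .498 -.354 .0045 -3; python3 - <<'E'
from h import *
p,d=camera("wrist");cv2.imwrite("pics/w27.png",p[:,:,::-1])
E
```

```text
t 44.2 pos [ 0.499  -0.5119  0.0037] q [-0.95  0.91  1.31 -0.    0.93 -0.91] F [ 0.6 -0.1  0.4] w 0.0696
delta [-0.32, -6.31, -0.02] [-0.1, 0.2, 0.5]
```

View pics/w27.png

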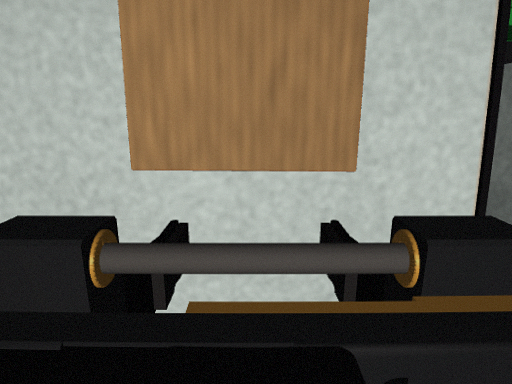

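Pad edge lies square ahead (row 170, columns 131–357), fingers straddling its middle. Push in +y.

Call:
{"name": "carry_out", "arguments": {"deltas": [[-0.6,0,-0.5,0,0,0,0],[-0.6,0,-1.1,0,0,0,0],[-0.6,0,-1.7,0,0,0,0],[-0.6,0,-2.3,0,0,0,0],[-0.6,0,-2.9,0,0,0,0],[-0.6,0,-3.5,0,0,0,0],[-0.6,0,-4.1,0,0,0,0],[-0.6,0,-4.7,0,0,0,0]]}}

```text
time: 45.05
position: [0.5051, -0.3949, 0.0059]
tool_rot: [1.0, -0.022, -0.001, 0.0]
ft_force: [-0.9, -1.0, 0.6]
grip_width: 0.0699
```

Call:
{"name": "carry_out", "arguments": {"deltas": [[-0.6,0,-0.5,0,0,0,0],[-0.6,0,-1,0,0,0,0],[-0.6,0,-1.4,0,0,0,0],[-0.6,0,-1.6,0,0,0,0],[-0.6,0,-1.6,0,0,0,0]]}}

```text
time: 45.55
position: [0.5067, -0.3553, 0.0057]
tool_rot: [1.0, -0.022, -0.001, 0.0]
ft_force: [0.6, -0.3, -1.5]
grip_width: 0.0697
```

```bash
python3 go.py .40 -.38 .14 50; python3 - <<'E'
from m import *
i=camera_info("wrist");p,d=camera("wrist");cv2.imwrite("pics/w28.png",p[:,:,::-1])
E
```

```text
t 45.5 pos [ 0.5067 -0.3553  0.0057] q [-0.79  0.82  1.58 -0.    0.74 -0.75] F [ 0.6 -0.3 -1.5] w 0.0697
delta [-4.23, 1.17, -5.36] [-0.0, 0.1, -52.5]
```

View pics/w28.png

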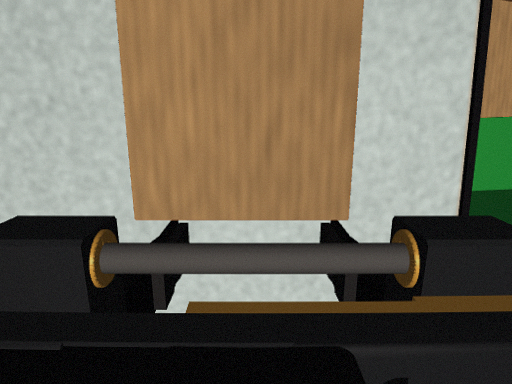

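Call:
{"name": "carry_out", "arguments": {"deltas": [[-0.6,0,0.5,0,0,0,0],[-0.6,0,0.9,-1,0,0,0],[-0.6,-0.5,1.1,-3,0,0,-8],[-0.6,-1.5,1.1,-4.5,0,0,-16],[-0.6,-2.6,1.1,-5.4,0,0,-24],[-0.6,-3.6,1.1,-5.4,0,0,-32],[-0.6,-4.2,1.1,-5.4,0,0,-40],[-0.6,-4.2,0.6,-5.4,0,0,-48]]}}

```text
time: 46.4
position: [0.3995, -0.3695, 0.1418]
tool_rot: [0.922, 0.387, -0.001, 0.001]
ft_force: [0.8, 0.6, 0.1]
grip_width: 0.07
```

```bash
python3 go.py .408 -.285 .09 87; python3 pads.py;python3 - <<'E'
from m import *
p,d=camera("top");cv2.imwrite("pics/top29.png",cv2.resize(p[120:260,190:400,::-1],None,fx=3.5,fy=3.5,interpolation=cv2.INTER_CUBIC))
E
```

```text
t 46.4 pos [ 0.3995 -0.3695  0.1418] q [-0.95  0.53  1.72 -0.    0.89 -1.74] F [0.8 0.6 0.1] w 0.07
delta [2.66, -2.13, 2.06] [0.1, 0.2, -41.5]
pad [286. 141.] ctr [ 0.6614 -0.1706] size [209.  48.] ang 88.9 800
pad [328. 185.] ctr [ 0.5033 -0.2893] size [112. 108.] ang 0.9 655
```

View pics/top29.png

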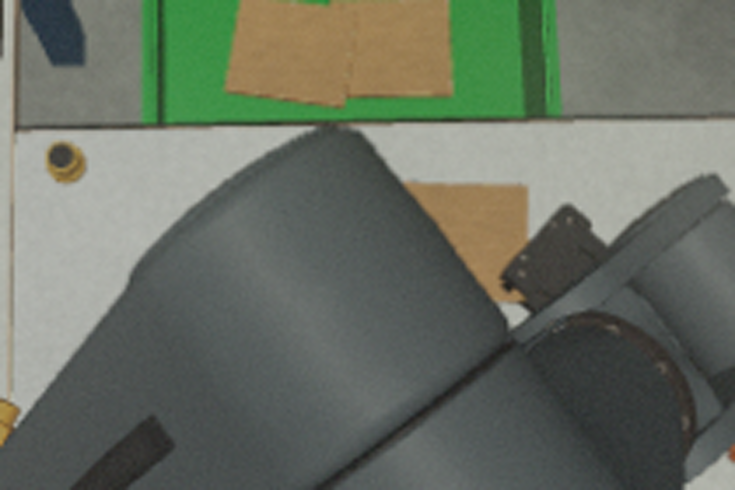

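Call:
{"name": "carry_out", "arguments": {"deltas": [[-0.6,0.4,-0.6,0,0,0,-8],[-0.6,1,-1.2,0,0,0,-16],[-0.6,1.7,-1.7,0.2,0,0,-24],[-0.6,2.3,-2.1,0.6,0,0,-32],[-0.6,2.7,-2.1,1.2,0,0,-40],[-0.6,2.7,-2.1,1.8,0,0,-41.5],[-0.6,2.7,-2.1,2,0,0,-41.5],[-0.6,2.7,-2.1,2,0,0,-41.5]]}}

```text
time: 47.3
position: [0.4114, -0.2823, 0.0903]
tool_rot: [0.727, 0.687, -0.001, -0.0]
ft_force: [-0.3, -0.4, 0.6]
grip_width: 0.0696
```

```bash
python3 go.py .41 -.282 .0045 88; python3 - <<'E'
from m import *
i=camera_info("wrist");p,d=camera("wrist");cv2.imwrite("pics/w30.png",p[:,:,::-1])
E
```

```text
t 47.3 pos [ 0.4114 -0.2823  0.0903] q [-0.82  0.57  1.86 -0.    0.71 -2.34] F [-0.3 -0.4  0.6] w 0.0696
delta [0.01, -0.05, 3.43] [-0.1, 0.0, -1.2]
```

View pics/w30.png

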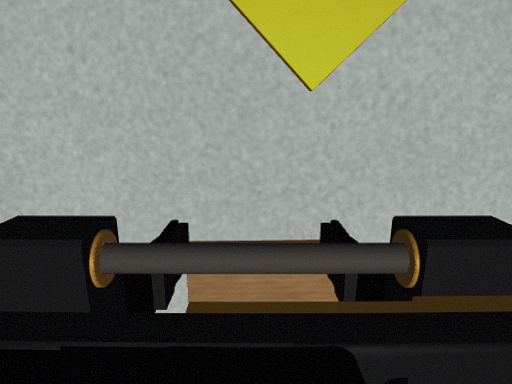

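```bash
python3 - <<'E'
from m import *
i=camera_info("wrist"); print(onplane(i,[[243,189],[241,320]],.01))
E
```

```text
[[ 0.4441 -0.3368  0.01  ]
 [ 0.4482 -0.2325  0.01  ]]
```

Call:
{"name": "carry_out", "arguments": {"deltas": [[-0.6,0.35,0,0.7,0,0,0],[-0.6,0.35,0,1.6,0,0,0],[-0.6,0.35,0,2.5,0,0,0],[-0.6,0.35,0,3.1,0,0,0],[-0.6,0.35,0,3.4,0,0,0],[-0.6,0.35,0,3.45,0,0,0]]}}

```text
time: 47.95
position: [0.4117, -0.2734, 0.0044]
tool_rot: [0.726, 0.688, -0.001, -0.0]
ft_force: [-0.6, 0.4, 0.8]
grip_width: 0.0697
```

Call:
{"name": "carry_out", "arguments": {"deltas": [[-0.6,0,0.4,0,0,0,0],[-0.6,0,0.9,0,0,0,0],[-0.6,0,1.5,0,0,0,0],[-0.6,0,2.2,0,0,0,0],[-0.6,0,2.9,0,0,0,0],[-0.6,0,3.6,0,0,0,0],[-0.6,0,4.3,0,0,0,0],[-0.6,0,5,0,0,0,0]]}}

```text
time: 48.75
position: [0.5388, -0.2798, 0.0057]
tool_rot: [0.725, 0.688, -0.001, 0.001]
ft_force: [0.2, 0.2, -0.7]
grip_width: 0.0699
```

```bash
python3 go.py .64 -.28 .0045 88; python3 - <<'E'
from h import *
p,d=camera("scene");cv2.imwrite("pics/s31.png",cv2.resize(p[120:384,120:440,::-1],None,fx=2.2,fy=2.2,interpolation=cv2.INTER_CUBIC))
E
```

```text
t 48.8 pos [ 0.5388 -0.2798  0.0057] q [-0.66  0.81  1.62 -0.    0.72 -2.18] F [ 0.2  0.2 -0.7] w 0.0699
delta [0.2, 4.04, 0.05] [0.0, 0.1, -1.0]
```

View pics/s31.png

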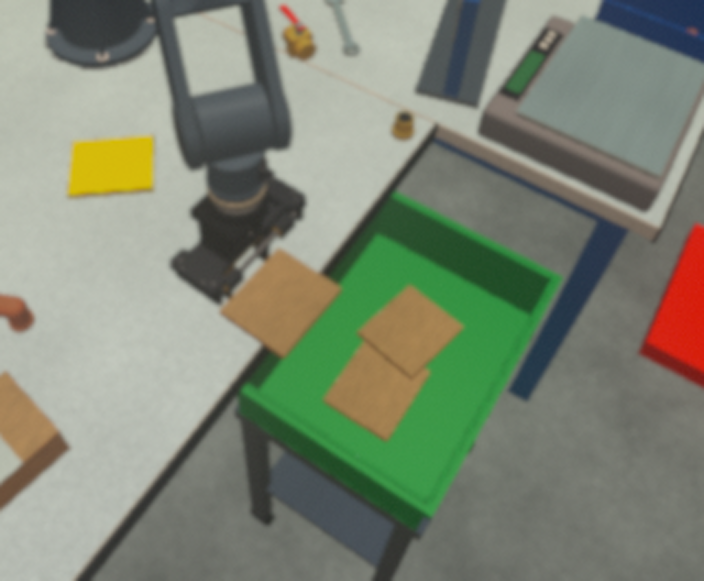

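Pad 3 is square, half over the edge and within the tote's span; finish the push.

Call:
{"name": "carry_out", "arguments": {"deltas": [[-0.6,0,0.6,0.05,0,0,0],[-0.6,0,1.3,0.05,0,0,0],[-0.6,0,2,0.05,0,0,0],[-0.6,0,2.7,0.05,0,0,0],[-0.6,0,3.4,0.05,0,0,0],[-0.6,0,3.9,0.05,0,0,0],[-0.6,0,4,0.05,0,0,0],[-0.6,0,4,0.05,0,0,0]]}}

```text
time: 49.6
position: [0.6367, -0.2847, 0.0036]
tool_rot: [0.725, 0.688, -0.001, 0.0]
ft_force: [-0.5, 0.0, 0.8]
grip_width: 0.0698
```

Call:
{"name": "carry_out", "arguments": {"deltas": [[-0.6,0,-0.3,-1,0,0,0],[-0.6,0,-1,-3,0,0,0],[-0.6,0,-2,-5,0,0,0],[-0.6,0,-4,-7,0,0,0],[-0.6,0,-6,-8,0,0,0],[-0.6,0,-7,-9,0,0,0],[-0.6,0,-7.5,-10,0,0,0],[-0.6,0,-7.5,-10,0,0,0]]}}

```text
time: 50.4
position: [0.4474, -0.2754, 0.2581]
tool_rot: [0.726, 0.687, -0.001, 0.003]
ft_force: [-0.1, -1.1, -0.3]
grip_width: 0.0697
```

```bash
python3 - <<'E'
from h import *
o=get_obs(); print(o["time"],o["position"])
for n in("scene","top"):
    p,d=camera(n);cv2.imwrite(f"pics/{n}40.png",cv2.resize(p[:,:,::-1],(800,600),interpolation=cv2.INTER_CUBIC))
    if n=="top":
        cv2.imwrite(f"pics/top40b.png",cv2.resize(p[120:220,30:200,::-1],None,fx=4.6,fy=4.6,interpolation=cv2.INTER_CUBIC))
    else: cv2.imwrite(f"pics/s40b.png",cv2.resize(p[60:180,290:390,::-1],None,fx=5,fy=5,interpolation=cv2.INTER_CUBIC))
E
```

```text
50.4 [ 0.44736481 -0.27536641  0.25812286]
```

View pics/scene40.png

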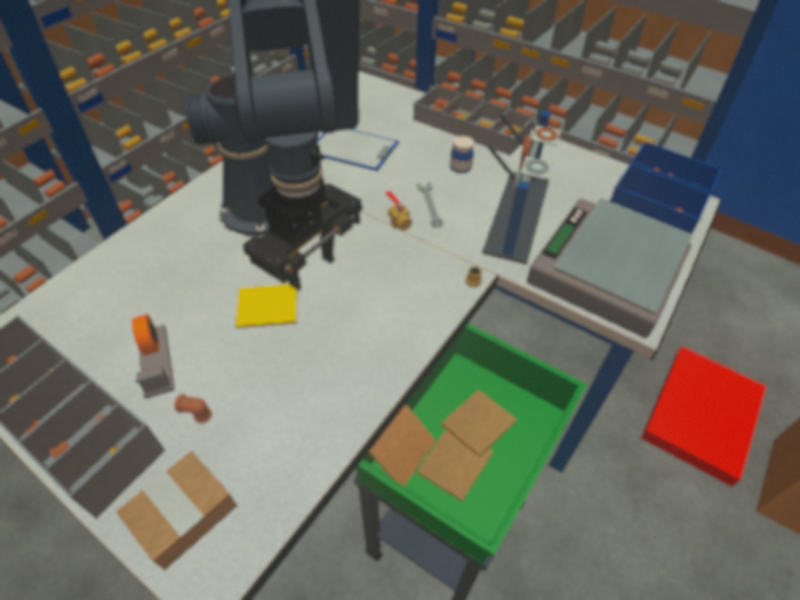

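View pics/top40.png

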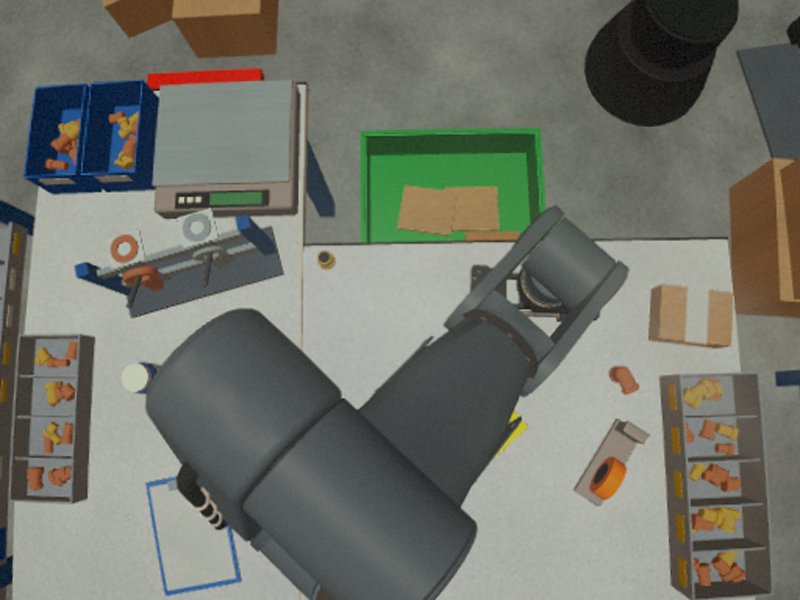

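View pics/top40b.png

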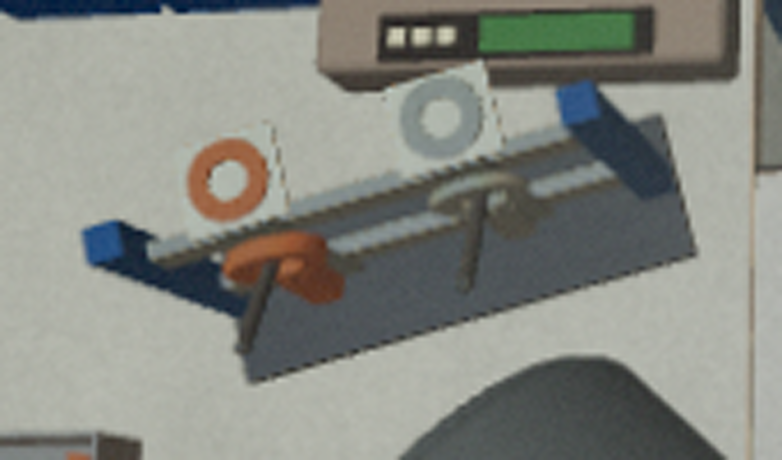

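View pics/s40b.png

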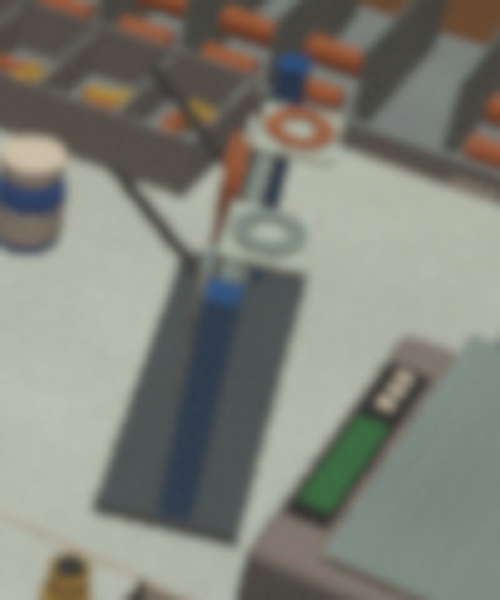

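```bash
python3 - <<'E'
from m import *
i=camera_info("scene");p,d=camera("scene");C=cloud(i,d)
cv2.imwrite("pics/s41.png",cv2.resize(p[220:370,215:385,::-1],None,fx=4,fy=4,interpolation=cv2.INTER_CUBIC))
hsv=cv2.cvtColor(p,cv2.COLOR_RGB2HSV).astype(int);H,S=hsv[...,0],hsv[...,1]
m=(H<25)&(S>70); m[:,:230]=0;m[:,340:]=0;m[:245]=0;m[330:]=0
P=C[m]; r,c=np.nonzero(m)
for lo,hi in((225,262),(262,345)):
    k=(c>=lo)&(c<hi); print(k.sum(),"min",P[k].min(0),"max",P[k].max(0),"mean",P[k].mean(0))
k=(c<278)&(P[:,2]>-.165); Q=P[k]; u,s,v=np.linalg.svd(Q-Q.mean(0)); print("normal",v[2],"mean",Q.mean(0),"min",Q.min(0),"max",Q.max(0))
print("floor",C[290,330],C[300,255])
E
```

```text
814 min [ 0.6018 -0.7155 -0.1668] max [ 0.9134 -0.1996  0.9152] mean [ 0.6372 -0.3043 -0.1109]
2393 min [ 0.6024 -0.7155 -0.1727] max [ 0.9134 -0.0626  0.9152] mean [ 0.7353 -0.205  -0.1548]
normal [0.9021 0.4151 0.1177] mean [ 0.6483 -0.29   -0.1206] min [ 0.6018 -0.7155 -0.165 ] max [ 0.9134 -0.1927  0.9152]
floor [ 0.8467 -0.1451 -0.1757] [ 0.6664 -0.3304 -0.1397]
```

View pics/s41.png

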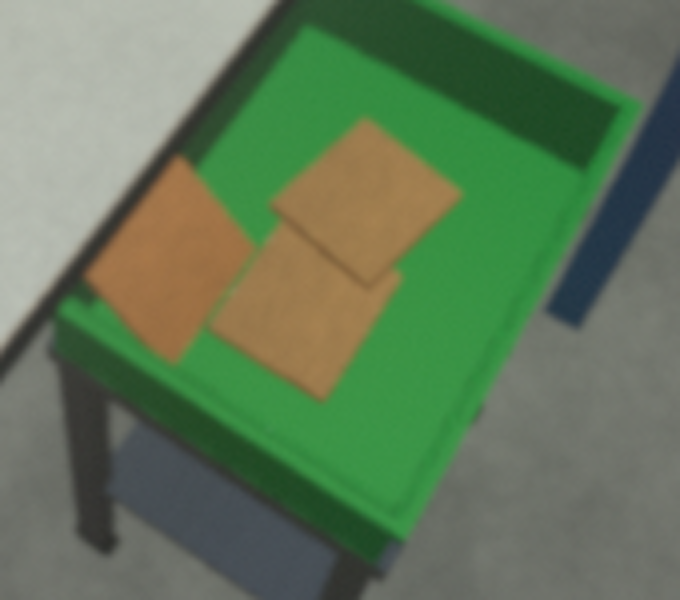

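Call:
{"name": "carry_out", "arguments": {"deltas": [[-0.6,0,0,0,0,0,0],[-0.6,0,0,0,0,0,0],[-0.6,0,0,0,0,0,0],[-0.6,0,0,0,0,0,0],[-0.6,0,0,0,0,0,0],[-0.6,0,0,0,0,0,0]]}}

```text
time: 51.15
position: [0.4494, -0.2747, 0.2531]
tool_rot: [0.726, 0.688, -0.001, -0.0]
ft_force: [-0.2, -0.4, 0.1]
grip_width: 0.0696
```

```bash
python3 - <<'E'
from m import *
from hang import roots,M
i=camera_info("scene");p,d=camera("scene");C=cloud(i,d); q=[d]
hsv=cv2.cvtColor(p,cv2.COLOR_RGB2HSV).astype(int);H,S=hsv[...,0],hsv[...,1]
m=(H<25)&(S>70)&(d>0); m[:,:230]=0;m[:,275:]=0;m[:255]=0;m[320:]=0
Q=C[m]; print("pad3",np.percentile(Q,[1,50,99],axis=0))
t=camera_info("top");pt,dt=camera("top");Ct=cloud(t,dt)
h=cv2.cvtColor(pt,cv2.COLOR_RGB2HSV).astype(int)
ok=(dt>0)
for n,mm in(("c",(h[...,0]<15)&(h[...,1]>110)),):
    v=Ct-roots[n]; k=ok&mm&(np.abs(v@M[:,0])<.07)&(Ct[...,2]<.195)&(Ct[...,2]>.02)&(np.linalg.norm(v,axis=2)<.13)
    A=Ct[k]; print(n,k.sum(),"arm-frame x,y,z pct",np.percentile(np.c_[(A-roots[n])@M[:,1],(A-roots[n])@M[:,0],-(A-roots[n])@M[:,2]],[2,50,98],axis=0),"zmax",A[:,2].max())
p2,d2=camera("scene"); print("moved px",(np.abs(p2.astype(int)-p)[230:370,215:385].mean()))
cv2.imwrite("pics/fin.png",cv2.resize(p2[60:180,290:390,::-1],None,fx=5,fy=5,interpolation=cv2.INTER_CUBIC))
E
```

```text
pad3 [[ 0.6053 -0.3515 -0.1673]
 [ 0.6454 -0.2903 -0.1264]
 [ 0.7105 -0.2234 -0.0278]]
c 247 arm-frame x,y,z pct [[-0.0751 -0.0257 -0.0565]
 [-0.0061  0.0006  0.0115]
 [ 0.0174  0.0297  0.0359]] zmax 0.18803388170999957
moved px 0.753109243697479
```

```bash
python3 -c "
from rig import *
print(hand_in())"
```

```text
the job is handed in; nothing more can be done
None
```

The delivery is put away and I handed the job in at about 51 s of the 210 s allowed. `hand_in()` gave no verdict.

- **Spacers:** three were present, two copper and one steel. Both copper ones hang on the left arm, with the copper sample, and the steel one on the right arm, with the steel sample. In the last pictures all three are at the foot of their arms with the arm through the bore. Depth readings put the copper pair about 11 mm along the arm and centred on it. The steel one I checked only by eye.
- **Pads:** all three were pushed along the bench and off the far edge into the green tote. I first shifted the two outer ones sideways so they fell within the tote. Two lie flat. The third leans against the near inner wall, with its middle at about x 0.645, y -0.29, z -0.126, inside the limits.
- **One unclear reading:** the leaning pad's upper depth points reached z = -0.03, above the rim at -0.06. I took those for pixels of the bench edge mixed in and did not confirm it. Its middle is well below the rim either way.
- **Left alone:** the yellow look-alike was not touched, and the bystanders look unmoved in the pictures; I did not measure them. Two pictures of the tote area taken a moment apart showed nothing moving, and the arm was clear of everything.

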